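# Put the hand tools and bracket back in the sloping workshop trays

### The arm

A 6-joint arm with a two-finger parallel gripper is mounted at the origin on the work surface. World frame = base frame: x ahead of the robot, y to its left, z up, the work surface at z = 0. Lengths are in mm, angles in rad, forces in N, time in s.
With the tool pointing down it reaches from about 400 to 925 mm from the base axis. Payload 12.5 kg.
Tool frame: the origin (TCP) lies midway between the tips of the shut fingers; the grasp point (between the pads) lies 19 mm behind it; z points along the fingers, y is the direction in which the jaws open and shut (so a half turn about z gives the same grasp; the last joint's range is limited). The gripper opens to 95 mm and grips with 3 to 60 N. Pads are 20 mm wide; open, the fingers measure 119 mm over their backs; the gripper's body (75 mm by 180 mm) begins 59 mm behind the grasp point.
Start: joints at [-0.106, 0.491, 1.559, -0, 1.092, -0.106], TCP at [625.017, 0.021, 214.661] pointing down, gripper open.
Joint ranges: [-3.1, 3.1], [-0.84, 2.19], [0.05, 2.79], [-1.13, 4.28], [0.06, 2.93], [-2.69, 2.69]. Speed limits (rad/s): [2.22, 2.22, 2.79, 3.14, 3.14, 3.14].

### API

Orientations are given as [roll, pitch, yaw] about the fixed x, y, z axes, in that order (R = Rz(yaw) Ry(pitch) Rx(roll)).
In Python, from cell import env, eyes, job_done, boxes_of, regions_of gives the robot as it stands.
- The arm moves only by the tool send_rows, never from a script. Its argument "plan" is text: rows parted by semicolons, each of 5 numbers parted by spaces: the shift along the tool's x, y, z in mm, then the turn about the tool's z in rad, then the finger opening in mm, from 0 to 95.1. In form: x y z roll gripper; .... A call has 1 to 8 rows; each row shifts and turns the pose as measured when the row begins, along the tool's axes as they then stand; what a row does not reach is not made up. A row lasts 1/10 s, in which the tool goes at most 50 mm and 8.59 degrees, less where a joint would pass 70% of its speed; a pose out of reach is approached as far as the arm can. A call with a gripper value outside its range is refused whole. The fingers move at their own pace and stop on an object; the grip force is fixed at half the most. Time passes only in rows, so rows that do not move let the fingers close. It gives the time, the measured TCP pose, the force and the opening at its end, in the units of the state.
- env.state(): the state, without advancing time (a new reading comes with each control period).
- eyes.read_camera(name): name is "scene" or "side" or "wrist"; returns a dict with "image" (480x640x3 uint8, red, green, blue), "vertical_fov" (degrees; the focal length in pixels is half the picture's height over the tangent of half this angle, whatever the lens; pixels are square), "cx", "cy" (the principal point, pixels), "extrinsics" (4x4, takes a point from camera to world coordinates). Camera axes: x right, y up, looking along -z (the intrinsics and any distortion apply to the point x, -y, -z); pixel columns grow to the right and rows downward; lengths in mm; the calibration is good to about 2 mm. A picture is of the moment at which its call begins. There is no depth.
- job_done(): hands the job in, once; it reports no verdict.
Trained networks look in a picture, given as the dict that the camera call returned (one of the last four; its "shot" number tells which), for a name from the list of things; names that differ only in an ending like _2 or _b are one class to them, and where a whole thing is asked for, a point or a joint stands for the part that bears it (a point fixed in the world has none). Each returns a list of dicts, best first, with "confidence" (0 to 1); they miss things now and then, are a little off and sometimes report something else, mostly with a low value. They report only what shows in the picture. A call takes as long as a camera call. They do not tell look-alikes from the thing itself.
- boxes_of(target, picture): "bbox" ([left, top, width, height] in pixels, round what is visible of it).
- regions_of(target, picture): "pixels" (480x640 bool, what is visible of it) and "bbox" ([left, top, width, height] in pixels, round what is visible of it).
The state is a dict: "t": time; "joints": joint angles; "qvel": joint speeds; "tau": joint torques, N m; "eef_pos": TCP position; "tcp_rot": TCP orientation; "ft_force": force on the tool from outside, world axes, zero at the start; "moment": the same for the moment, N m; "opening": opening from 0.0 (shut) to 1.0 (fully open).
Only numpy, scipy, OpenCV 4.12 (cv2) and the standard library are available. Lean on these libraries where they do the work, as an engineer would, in place of code of your own. Each camera call takes 0.05 s, during which the arm holds its last target.

### The job

Tidy the sloping tray stand: lay the spanner, the scraper and the angle bracket each flat and fully home in the compartment shaped for it, moving the spanner out of the scraper's compartment, where somebody left it. Set the parts down rather than dropping or throwing them, and leave the spray can, tub, mug and cardboard box where they stand.

Things in the scene. Friction and masses are not known exactly. Their poses are not given: they have to be found in the camera images.
- stand: Fixed grey stand 236 mm up the slope, 336 mm wide, sloping 30 deg, low edge to the robot, with three grey trays 232 x 104 mm side by side at 108 mm pitch, in any order. Origin on the bench under its middle, x to its high side. Tray floors are 85 mm above the bench at the middle, 27 at the low edge, 143 at the high edge. Low lip 9 mm above the tray floor.
- scraper_pocket: Scraper's compartment: handle channel 32 mm wide (x -109 to -35 mm), blade bay 77 mm wide (x 45 to 104 mm, mouth 52 mm wide at x 42), all inside sizes. Its frame: origin on the tray floor, x up the slope, z square out of the floor; a part that is home has its origin and axes on the pocket's. Ribs 3 mm thick, 9 mm high; none between x -35 and +28 mm (finger room).
- spanner_pocket: Spanner's compartment: ring channel 34 mm wide (x -93 to -38 mm), jaw bay 46 mm wide (x 38 to 94 mm), inside sizes. Its frame: origin on the tray floor, x up the slope, z square out of the floor; a part that is home has its origin and axes on the pocket's. Ribs 3 mm thick, 9 mm high; none between x -35 and +28 mm (finger room).
- bracket_pocket: Bracket's L-shaped compartment, 25 mm right of its tray's middle: channel 36 mm wide (x -69 to -35 mm), bay x 31 to 69 and y -18 to +69 mm, inside. Its frame: origin on the tray floor, x up the slope, z square out of the floor; a part that is home has its origin and axes on the pocket's. Ribs 3 mm thick, 9 mm high; none between x -35 and +28 mm (finger room).
- scraper: Wooden-handled wide steel scraper, 205 mm long, 0.14 kg, flat underside. Origin on the underside near the centre of mass, where to grip. x to the blade, z up. Handle x -105 to +35 mm, 26 mm wide, 20 mm high; neck x 34 to 50 mm, 40 mm wide, 6 mm high; blade x 50 to 100 mm, 70 mm wide, 4 mm thick. Starts flat on the bench at one side of the stand.
- spanner: Dark steel combination spanner 179 mm long, 10 mm thick, 0.16 kg. Origin on the underside of mid-shank, where to grip. x to the open jaw, z out of the flat. Shank 16 mm wide, from x -60 to +45 mm; jaw round, 40 mm wide, x 40 to 90 mm; ring end 28 mm wide, x -61 to -89 mm. Starts lying in the scraper's compartment, jaw up the slope.
- bracket: Flat L-shaped bright steel bracket 10 mm thick, about 0.22 kg. Origin: on the underside, in the middle of the long leg. Long leg x -65 to +65 mm, 30 mm wide (y -15 to +15 mm); the short leg runs from its +x end towards +y, x 35 to 65 mm, out to y +65 mm. z up out of the flat. Starts flat on the bench at one side of the stand, the right face up.
- spray_can: Bystander: red spray can 58 mm across, 170 mm high, standing. Origin under its middle.
- grease_tub: Bystander: white tub with blue lid, 72 mm across, 85 mm high. Origin under its middle.
- mug: Bystander: steel mug 72 mm across (handle sticks out some 30 mm), 80 mm high. Origin under its middle.
- small_box: Bystander: cardboard box 85 x 55 x 35 mm high. Origin under its middle.
- scraper_tail (a point): Point on the underside at the butt of the handle of the scraper, x -100 mm in its frame.
- scraper_head (a point): Point on the underside at the middle of the blade of the scraper, x 95 mm in its frame.
- bracket_tail (a point): Point on the underside at the foot of the long leg of the bracket, x -60 mm in its frame.
- bracket_head (a point): Point on the underside at the corner end of the long leg of the bracket, x 60 mm in its frame.
- spanner_tail (a point): Point on the underside at the ring end of the spanner, x -85 mm in its frame.
- spanner_head (a point): Point on the underside at the jaw end of the spanner, x 85 mm in its frame.
There are look-alikes about, which are no part of the job. Several things have the shape of the spanner; the one meant has the colours described above.

How it is judged:
By the outcome, as a careful person would: the job done as asked, in the order asked, and still so for the second after the job is handed in, with the robot touching nothing.
It also fails if it takes over 72 s, if anything falls off the work surface, if the arm or the gripper's body presses on something with over 40 N, if the wrist force passes 120 N, or if a joint passes its speed limit or range.

## Working session

There is one attempt and no reset: what is moved stays moved. The work goes in short steps, Python scripts to look and compute and a tool call to move; the robot and the scene stay as the last step left them, time stands still between calls to the robot, and variables do not carry over. Pictures are saved under pics/ and viewed, and the job is handed in when it is done.

Besides the shell and the picture viewer there is one more tool, called after "Call:" by a JSON object that holds its "method" and its "body", one argument or row to a line. send_rows: Moves the arm, as the interface text tells. Its arguments: {"type":"object","properties":{"plan":{"type":"string"}},"required":["plan"]}

```bash
ls; mkdir -p pics; cat > h.py <<'E'
import numpy as np, cv2
from cell import env, eyes, job_done, boxes_of, regions_of
def snap(n,fn=None):
    p=eyes.read_camera(n)
    if fn: cv2.imwrite('pics/'+fn,p['image'][:,:,::-1])
    return p
def K(p):
    f=240/np.tan(np.radians(p['vertical_fov'])/2)
    return f,p['cx'],p['cy']
E
python3 - <<'E'
from h import *
for n in ['scene','side','wrist']:
    p=snap(n,n+'0.png'); print(n,p.keys(),p['vertical_fov'],p['cx'],p['cy']);print(np.round(p['extrinsics'],3).tolist())
print(env.state())
E
```

```text
pics
scene dict_keys(['image', 'vertical_fov', 'cx', 'cy', 'extrinsics', 'shot']) 48.575587620969834 328.01844667263885 237.88354070132922
[[-0.168, -0.791, 0.589, 1291.349], [0.986, -0.133, 0.103, 148.093], [-0.003, 0.597, 0.802, 1210.71], [0.0, 0.0, 0.0, 1.0]]
side dict_keys(['image', 'vertical_fov', 'cx', 'cy', 'extrinsics', 'shot']) 48.26188244473832 305.86226092688327 234.49065477753595
[[-0.919, 0.24, -0.312, -5.252], [-0.393, -0.511, 0.764, 1237.618], [0.024, 0.825, 0.564, 998.607], [0.0, 0.0, 0.0, 1.0]]
wrist dict_keys(['image', 'vertical_fov', 'cx', 'cy', 'extrinsics', 'shot']) 60.188303728478346 321.332718921323 239.48720760737322
[[1.0, -0.0, 0.002, 625.062], [-0.0, 0.963, 0.269, 76.211], [-0.002, -0.269, 0.963, 383.804], [0.0, 0.0, 0.0, 1.0]]
{'t': 0.15, 'joints': array([-1.05564557e-01,  4.91423003e-01,  1.55927164e+00,  5.49796192e-06,
        1.09169093e+00, -1.05592910e-01]), 'qvel': array([-0.00012845, -0.00135739, -0.00130667, -0.0002553 , -0.00031289,
       -0.00175355]), 'tau': array([ 3.16444048e-04, -6.12899423e+01, -2.58276522e+01,  6.91918633e-02,
        4.73701756e-02, -5.07232733e-05]), 'eef_pos': array([6.24844571e+02, 6.26774915e-02, 2.14207828e+02]), 'tcp_rot': array([-3.14080467e+00, -8.84205932e-05,  1.57082211e+00]), 'ft_force': array([-0.3615775 , -0.18004443,  0.45274302]), 'moment': array([ 0.01898742, -0.00586222, -0.02645578]), 'opening': 1.001894843682605}
```

View pics/scene0.png

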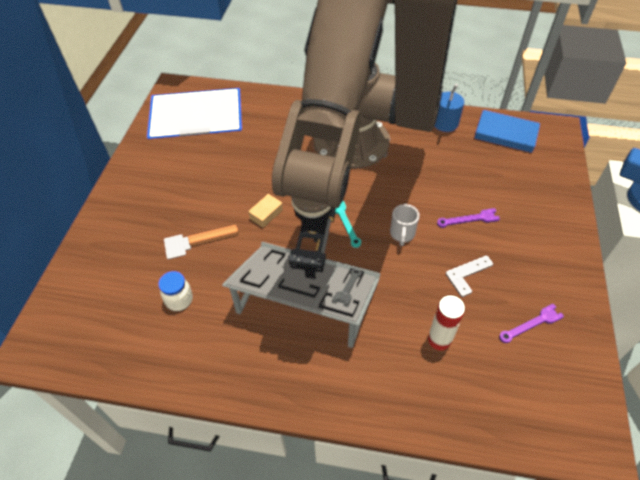

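View pics/side0.png

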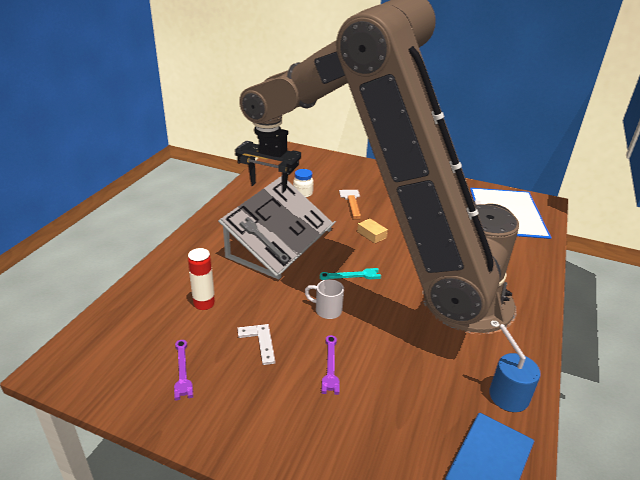

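View pics/wrist0.png

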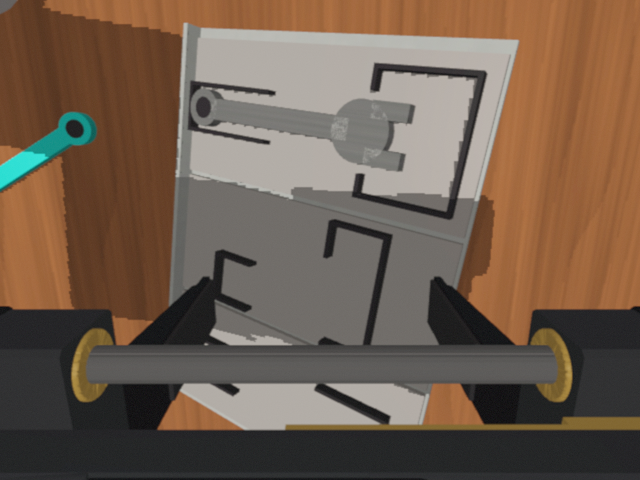

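```bash
python3 - <<'E'
import cv2
a=cv2.imread('pics/scene0.png');b=cv2.imread('pics/side0.png')
cv2.imwrite('pics/z1.png',cv2.resize(a[220:350,200:400],None,fx=4,fy=4,interpolation=cv2.INTER_CUBIC))
cv2.imwrite('pics/z2.png',cv2.resize(b[165:285,205:345],None,fx=5,fy=5,interpolation=cv2.INTER_CUBIC))
E
```

```text
(no output)
```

View pics/z1.png

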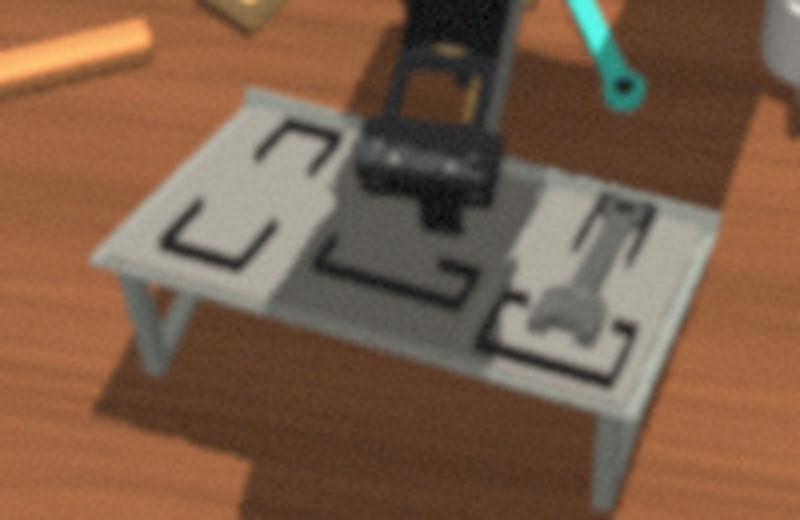

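View pics/z2.png

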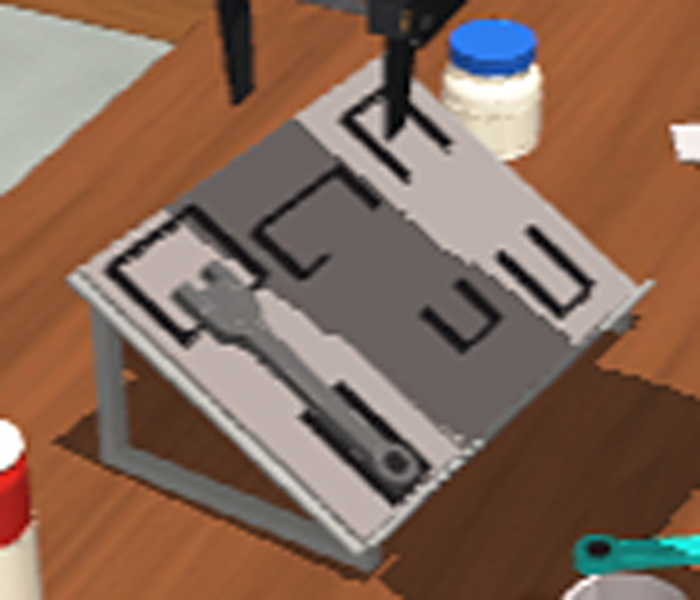

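Call:
{"method": "send_rows", "body": {
  "plan": "35 0 -35 0 60; 35 0 -35 0 60; 35 0 -35 0 60; 35 0 -35 0 60; 0 0 0 0 60; 0 0 0 0 60"
}}

```text
t: 0.75
eef_pos: [624.3, 143.9, 356.3]
tcp_rot: [-3.135, -0.001, 1.569]
ft_force: [0.5, -0.5, -0.8]
opening: 0.637
```

```bash
python3 - <<'E'
from h import *
for n in ['scene','side','wrist']:
    p=snap(n,n+'1.png')
    if n=='wrist': print(np.round(p['extrinsics'],3).tolist())
    import pickle; pickle.dump(p,open(n+'1.pkl','wb'))
E
```

```text
[[1.0, 0.001, 0.009, 625.991], [-0.003, 0.963, 0.268, 219.125], [-0.008, -0.268, 0.963, 525.717], [0.0, 0.0, 0.0, 1.0]]
```

View pics/wrist1.png

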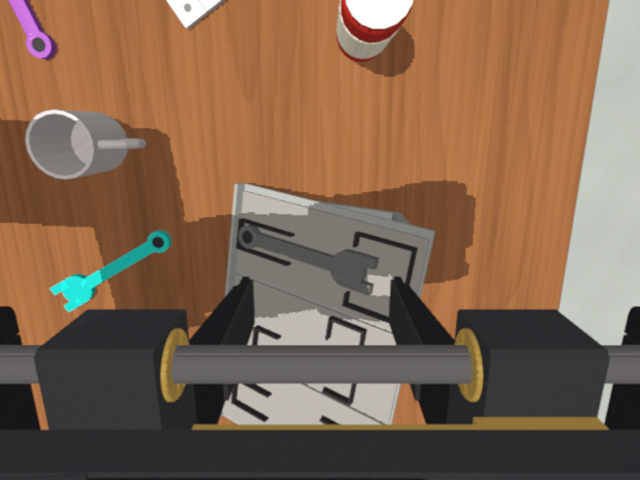

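View pics/side1.png

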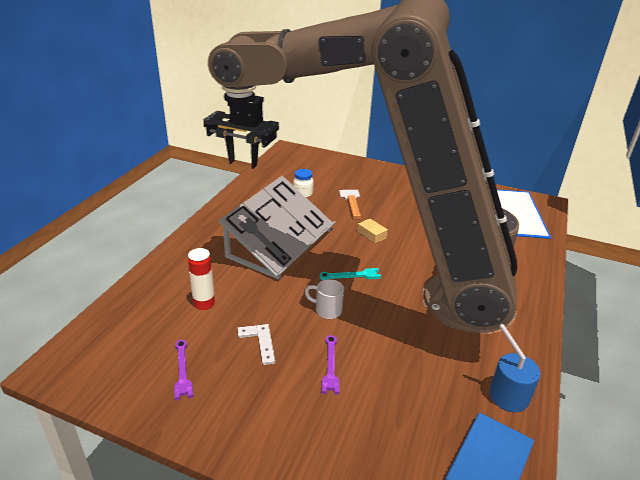

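Call:
{"method": "send_rows", "body": {
  "plan": "-45 0 0 0 60; -45 0 0 0 60; -45 0 0 0 60; -45 0 0 0 60; 0 0 0 0 60; 0 0 0 0 60"
}}

```text
t: 1.5
eef_pos: [621.4, -49.1, 347.6]
tcp_rot: [-3.122, -0.002, 1.562]
ft_force: [0.5, 0.1, 0.9]
opening: 0.63
```

```bash
python3 - <<'E'
from h import *
for n in ['wrist']:
    p=snap(n,n+'2.png')
    if n=='wrist': print(np.round(p['extrinsics'],3).tolist())
    import pickle; pickle.dump(p,open(n+'2.pkl','wb'))
E
```

```text
[[1.0, 0.004, 0.022, 625.6], [-0.009, 0.963, 0.268, 26.769], [-0.021, -0.268, 0.963, 517.374], [0.0, 0.0, 0.0, 1.0]]
```

View pics/wrist2.png

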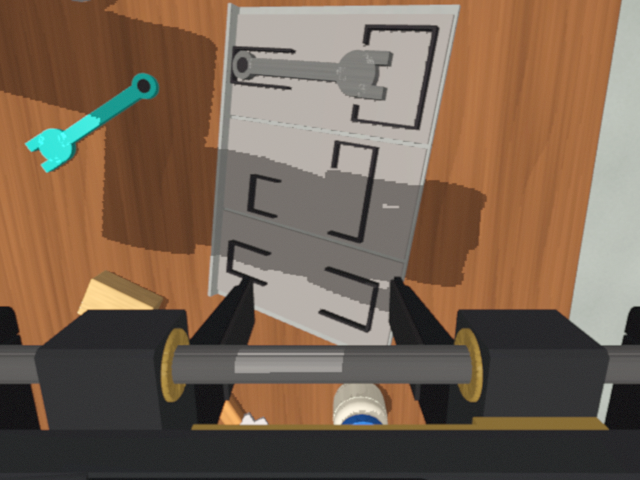

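View pics/scene1.png

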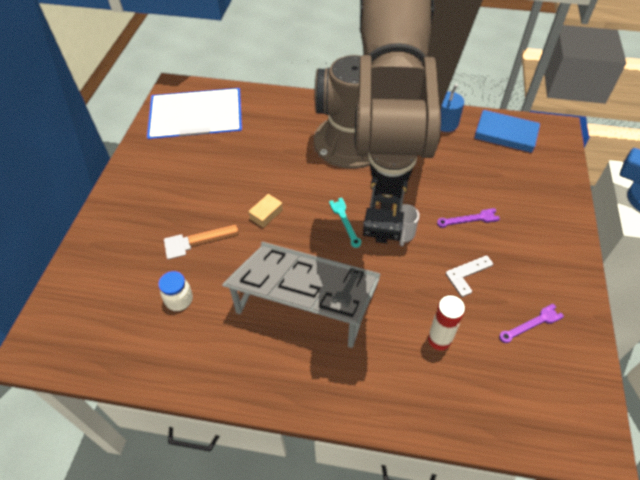

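```bash
python3 - <<'E'
import cv2
a=cv2.imread('pics/wrist2.png')
cv2.imwrite('pics/z3.png',cv2.resize(a[0:145,205:465],None,fx=3,fy=3,interpolation=cv2.INTER_CUBIC))
cv2.imwrite('pics/z4.png',cv2.resize(a[130:345,205:465],None,fx=2.7,fy=2.7,interpolation=cv2.INTER_CUBIC))
E
```

```text
(no output)
```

View pics/z3.png

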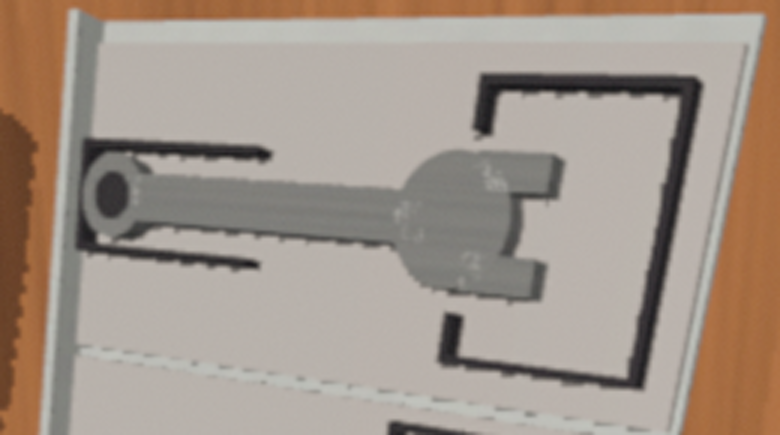

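View pics/z4.png

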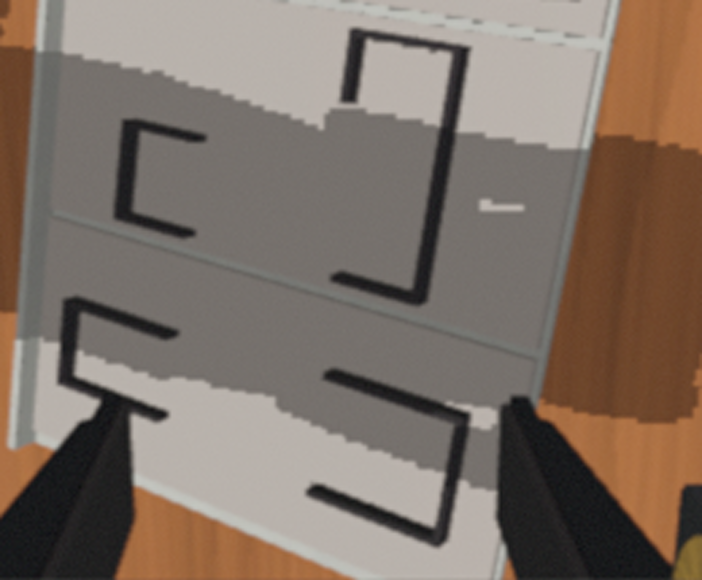

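```bash
cat > model.py <<'E'
from h import *
import pickle
from scipy.optimize import least_squares
def proj(p,P,k1=0):
    P=np.atleast_2d(P);T=np.linalg.inv(p['extrinsics']);c=P@T[:3,:3].T+T[:3,3]
    f,cx,cy=K(p);x=c[:,0]/-c[:,2];y=-c[:,1]/-c[:,2];r=1+k1*(x*x+y*y)
    return np.c_[cx+f*x*r,cy+f*y*r]
def ray(p,uv,k1=0):
    f,cx,cy=K(p);x=(uv[0]-cx)/f;y=(uv[1]-cy)/f
    xu,yu=x,y
    for _ in range(10):
        r=1+k1*(xu*xu+yu*yu);xu,yu=x/r,y/r
    d=p['extrinsics'][:3,:3]@np.array([xu,-yu,-1.]);return p['extrinsics'][:3,3],d
def onz(p,uv,z,k1=0):
    o,d=ray(p,uv,k1);return o+d*(z-o[2])/d[2]
c30,s30=np.cos(np.pi/6),.5
OFF={'scraper':108.,'bracket':-25.,'spanner':-108.}
def Rs(yaw):
    return np.array([[np.cos(yaw),-np.sin(yaw),0],[np.sin(yaw),np.cos(yaw),0],[0,0,1]])@np.array([[c30,0,-s30],[0,1,0],[s30,0,c30]])
def pocket(st,which,P):  # pocket coords->world
    P=np.atleast_2d(P)+[0,OFF[which] if which else 0,0]
    return P@Rs(st[2]).T+[st[0],st[1],85]
E
cat > fit.py <<'E'
from model import *
p=pickle.load(open('wrist2.pkl','rb'))
A=lambda u,v:(205+u/3,v/3); B=lambda u,v:(205+u/2.7,130+v/2.7)
pts=[('scraper',107,41.5,A(700,80)),('scraper',107,-41.5,A(643,388)),('scraper',42,41.5,A(483,75)),('scraper',42,-41.5,A(440,362)),
('scraper',-35,17.5,A(270,153)),('scraper',-35,-17.5,A(258,264)),
('bracket',72,72,B(468,47)),('bracket',72,-21,B(425,302)),('bracket',28,72,B(352,30)),('bracket',-72,21,B(125,122)),('bracket',-72,-21,B(115,217)),
('bracket',-35,19.5,B(205,138)),('bracket',-35,-19.5,B(193,234)),('bracket',31,-19.5,B(333,277)),
('spanner',-96,20,B(68,300)),('spanner',-96,-20,B(60,383)),('spanner',-38,18.5,B(178,333)),('spanner',-38,-18.5,B(165,415)),
('spanner',97,26,B(468,413)),('spanner',97,-26,B(440,543)),('spanner',38,24.5,B(325,375)),('spanner',38,-24.5,B(310,490))]
uv=np.array([q[3] for q in pts])
def res(v):
    W=np.vstack([pocket(v[:3],q[0],[q[1],q[2],9]) for q in pts]);W[:,2]+=v[3] if len(v)>3 else 0
    return (proj(p,W,v[4] if len(v)>4 else 0)-uv)
for n in (3,4,5):
    r=least_squares(lambda v:res(v).ravel(),[640,0,0,0,0][:n],loss='soft_l1');print(np.round(r.x,4),r.cost)
    print(np.round(res(r.x),1).tolist())
E
python3 fit.py
```

```text
[ 6.053483e+02 -3.137680e+01 -1.463000e-01] 25.13846332136428
[[1.3, -2.1], [-0.2, 0.5], [1.3, -1.1], [0.9, 0.2], [-2.1, -1.2], [-2.2, -0.8], [-0.1, -0.7], [-0.7, 1.6], [1.2, -1.2], [0.7, -1.1], [1.0, 0.5], [-2.5, 0.6], [-1.9, 0.3], [-2.3, -0.9], [-0.2, -0.4], [0.3, 0.2], [-2.7, 1.7], [-1.2, 1.7], [0.3, 2.4], [1.7, 2.1], [1.2, 0.5], [0.3, 0.7]]
[ 6.055046e+02 -3.177060e+01 -1.464000e-01 -4.195400e+00] 17.831306399586605
[[0.2, -0.3], [-1.0, 0.9], [1.1, 0.5], [0.9, 0.6], [-1.5, -0.1], [-1.6, -0.0], [-0.5, -0.5], [-0.9, 0.8], [1.3, -0.9], [1.5, -1.2], [1.8, 0.1], [-1.8, 0.4], [-1.2, -0.1], [-2.1, -1.5], [0.8, -1.0], [1.2, -0.7], [-2.0, 0.9], [-0.5, 0.7], [-0.0, 1.2], [1.5, 0.5], [1.3, -0.5], [0.5, -0.6]]
[ 6.055145e+02 -3.168370e+01 -1.464000e-01 -3.895400e+00 -3.900000e-03] 17.816799718468786
[[0.1, -0.2], [-1.0, 0.8], [1.1, 0.5], [0.9, 0.6], [-1.5, -0.0], [-1.6, -0.1], [-0.4, -0.6], [-0.9, 0.8], [1.3, -1.0], [1.5, -1.2], [1.8, 0.1], [-1.9, 0.4], [-1.3, -0.1], [-2.1, -1.5], [0.8, -1.0], [1.2, -0.7], [-2.0, 1.0], [-0.5, 0.7], [0.0, 1.2], [1.5, 0.5], [1.3, -0.5], [0.5, -0.6]]
```

```bash
cat > ov.py <<'E'
from model import *
RIB={'scraper':[[(42,26),(42,41.5),(107,41.5),(107,-41.5),(42,-41.5),(42,-26)],[(-35,17.5),(-111,17.5),(-111,-17.5),(-35,-17.5)]],
'bracket':[[(30,19),(30,70.5),(70.5,70.5),(70.5,-19.5),(31,-19.5)],[(-35,19.5),(-70.5,19.5),(-70.5,-19.5),(-35,-19.5)]],
'spanner':[[(38,24.5),(95.5,24.5),(95.5,-24.5),(38,-24.5)],[(-38,18.5),(-94.5,18.5),(-94.5,-18.5),(-38,-18.5)]]}
def overlay(p,st,box,s,fn):
    x0,y0,x1,y1=box
    im=cv2.resize(p['image'][y0:y1,x0:x1,::-1],None,fx=s,fy=s,interpolation=cv2.INTER_CUBIC)
    for k,ls in RIB.items():
        for l in ls:
            q=proj(p,pocket(st,k,[(a,b,9) for a,b in l]));q=((q-[x0,y0]+.5)*s).astype(np.int32)
            cv2.polylines(im,[q],False,(0,255,0),1)
    cv2.imwrite('pics/'+fn,im)
if __name__=='__main__':
    st=(605.4,-31.5,-.1463)
    overlay(pickle.load(open('side1.pkl','rb')),st,(205,165,345,285),5,'o1.png')
    overlay(pickle.load(open('scene1.pkl','rb')),st,(215,230,395,350),4,'o2.png')
E
python3 ov.py
```

```text
(no output)
```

View pics/o1.png

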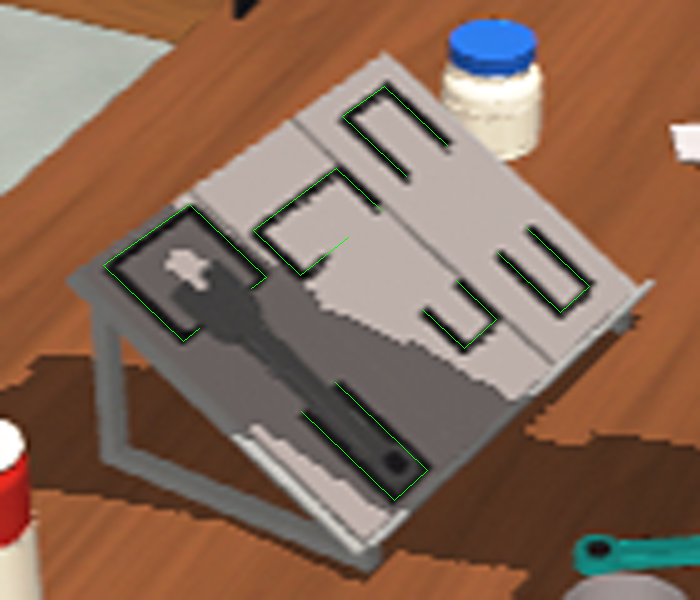

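View pics/o2.png

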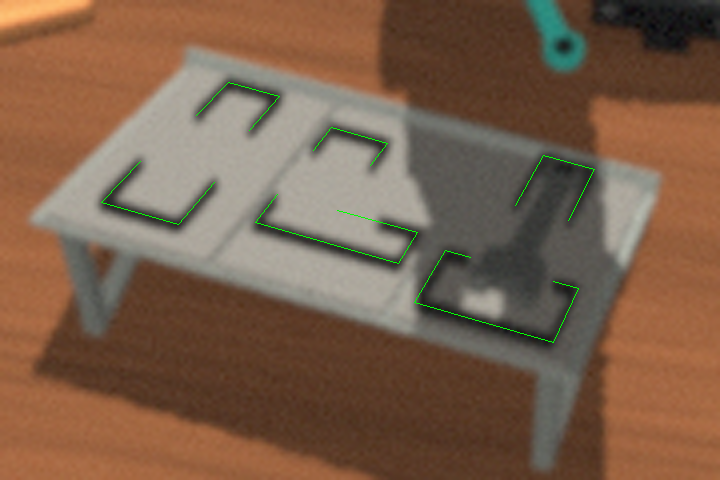

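```bash
cat >> model.py <<'E'
ST=(605.4,-31.5,-.1463)
def onslope(p,uv,which,h,st=ST):
    o,d=ray(p,uv);R=Rs(st[2]);c=np.array([st[0],st[1],85]);n=R[:,2]
    t=(h-n@(o-c))/(n@d);w=o+t*d;q=R.T@(w-c);q[1]-=OFF[which];return q,w
E
python3 - <<'E'
from model import *
p=pickle.load(open('wrist2.pkl','rb'))
A=lambda u,v:(205+u/3,v/3)
for n,u in dict(ring=(112,193),shankL=(300,180),shankR=(297,235),shankL2=(385,187),shankR2=(382,243),tips=(553,227),headL=(460,150),headR=(455,291)).items():
    print(n,*[np.round(x,1) for x in onslope(p,A(*u),'scraper',10)])
E
```

```text
ring [-98.    0.8  10. ] [532.4  89.2  44.7]
shankL [-18.8   8.8  10. ] [601.4  87.2  84.3]
shankR [-17.4  -7.9  10. ] [600.1  70.4  85. ]
shankL2 [13.2  8.3 10. ] [628.8  82.6 100.3]
shankR2 [14.9 -8.1 10. ] [627.8  66.2 101.1]
tips [71.4  0.2 10. ] [677.4  67.3 129.4]
headL [37.4 19.8 10. ] [651.1  91.  112.4]
headR [ 42.9 -20.1  10. ] [650.   50.8 115.1]
```

```bash
cat > go.py <<'E'
from model import *
import sys
from scipy.spatial.transform import Rotation as Ro
def delta(target,yaw=None,s=None):
    s=s or env.state();R=Ro.from_euler('xyz',s['tcp_rot']).as_matrix()
    d=R.T@(np.array(target)-s['eef_pos'])
    print('pos',np.round(s['eef_pos'],1),'rot',np.round(s['tcp_rot'],3),'F',np.round(s['ft_force'],1),'open',round(s['opening']*95.1,1),'t',s['t'])
    print('delta tool',np.round(d,1),'turn',None if yaw is None else round((s['tcp_rot'][2]-yaw+np.pi)%(2*np.pi)-np.pi,3))
E
python3 - <<'E'
from go import *
for w,x in (('scraper',-14),('spanner',5),('scraper',0),('bracket',0),('spanner',0)): print(w,x,np.round(pocket(ST,w,[x,0.,0]),1))
E
```

```text
scraper -14 [[609.1  77.1  78. ]]
spanner 5 [[ 593.9 -139.    87.5]]
scraper 0 [[621.1  75.3  85. ]]
bracket 0 [[601.8 -56.2  85. ]]
spanner 0 [[ 589.7 -138.3   85. ]]
```

Call:
{"method": "send_rows", "body": {
  "plan": "0 0 0 -0.145 45; 0 0 0 -0.145 45; 0 0 0 -0.145 45; 0 0 0 -0.145 45; 0 0 0 -0.145 45; 0 0 0 -0.145 45; 0 0 0 -0.145 45; 0 0 0 -0.145 45"
}}

```text
t: 2.35
eef_pos: [620.7, -41.0, 344.1]
tcp_rot: [-3.135, -0.025, 2.76]
ft_force: [-1.3, 0.6, 0.3]
opening: 0.477
```

```bash
python3 -c "
from go import *
g=pocket(ST,'scraper',[-14,.3,0])[0];print(g);delta(g+[0,0,60],np.pi-.146);print(env.state()['joints'])"
```

```text
[609.19299547  77.41052835  78.        ]
pos [620.7 -41.  344.1] rot [-3.135 -0.025  2.76 ] F [-1.3  0.6  0.3] open 45.4 t 2.35
delta tool [ 49.7 107.  206.7] turn -0.236
[-1.71689980e-01  4.03323545e-01  1.35906789e+00 -1.08199597e-03
  1.40478047e+00 -1.36081090e+00]
```

Call:
{"method": "send_rows", "body": {
  "plan": "0 0 0 -0.1 45; 0 0 0 -0.1 45; 0 0 0 -0.03 45; 0 0 0 0 45"
}}

```text
t: 2.75
eef_pos: [620.4, -36.3, 342.6]
tcp_rot: [3.141, -0.028, 3.01]
ft_force: [-0.1, -0.2, -0.2]
opening: 0.476
```

```bash
python3 -c "
from go import *
g=pocket(ST,'scraper',[-14,.3,0])[0];print(g);delta(g+[0,0,60],np.pi-.146);print(env.state()['joints'])"
```

```text
[609.19299547  77.41052835  78.        ]
pos [620.4 -36.3 342.6] rot [ 3.141 -0.028  3.01 ] F [-0.1 -0.2 -0.2] open 45.3 t 2.75
delta tool [ 20.2 111.2 205.3] turn 0.015
[-1.64432611e-01  4.04135224e-01  1.36160536e+00 -5.66685153e-04
  1.40397627e+00 -1.60375699e+00]
```

Call:
{"method": "send_rows", "body": {
  "plan": "4 22 40 0 45; 4 22 40 0 45; 4 22 40 0 45; 4 22 40 0 45; 4 22 40 0 45; 0 0 0 0 45; 0 0 0 0 45"
}}

```text
t: 3.45
eef_pos: [609.4, 83.8, 137.3]
tcp_rot: [-3.141, -0.025, 3.006]
ft_force: [1.1, 0.3, 0.1]
opening: 0.475
```

```bash
python3 -c "
from go import *
g=pocket(ST,'scraper',[-14,.3,0])[0];delta(g+[0,0,60],np.pi-.146)
p=snap('wrist','wrist3.png');pickle.dump(p,open('wrist3.pkl','wb'))
print(np.round(p['extrinsics'],3).tolist())"
```

```text
pos [609.4  83.8 137.3] rot [-3.141 -0.025  3.006] F [1.1 0.3 0.1] open 45.1 t 3.45
delta tool [-0.7 -6.4 -0.7] turn 0.011
[[0.135, -0.961, -0.243, 538.411], [0.991, 0.131, 0.034, 93.912], [-0.001, -0.245, 0.97, 308.789], [0.0, 0.0, 0.0, 1.0]]
```

View pics/wrist3.png

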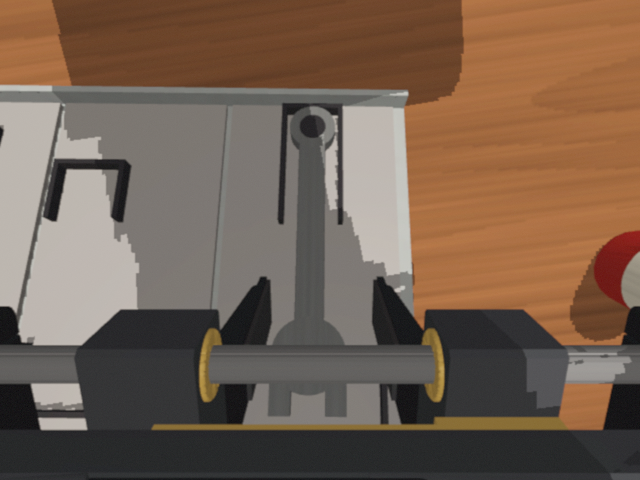

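Call:
{"method": "send_rows", "body": {
  "plan": "-1 -6 0 0.01 45; 0 0 15 0 45; 0 0 15 0 45; 0 0 12 0 45; 0 0 4 0 45; 0 0 0 0 45"
}}

```text
t: 4.1
eef_pos: [613.3, 72.1, 98.7]
tcp_rot: [3.141, -0.01, 2.988]
ft_force: [-1.2, 0.5, 0.7]
opening: 0.469
```

```bash
python3 -c "
from go import *
g=pocket(ST,'scraper',[-14,.3,0])[0];delta(g+[0,0,7],np.pi-.146)"
```

```text
pos [613.3  72.1  98.7] rot [ 3.141 -0.01   2.988] F [-1.2  0.5  0.7] open 44.6 t 4.1
delta tool [ 4.7  4.6 13.7] turn -0.008
```

Call:
{"method": "send_rows", "body": {
  "plan": "4 4 4 0 45; 0 0 5 0 45; 0 0 0 0 45; 0 0 0 0 45"
}}

```text
t: 4.5
eef_pos: [610.3, 76.9, 90.8]
tcp_rot: [3.14, -0.008, 2.988]
ft_force: [-1.0, 0.5, -0.3]
opening: 0.474
```

```bash
python3 -c "
from go import *
g=pocket(ST,'scraper',[-14,.3,0])[0];delta(g+[0,0,7],np.pi-.146)"
```

```text
pos [610.3  76.9  90.8] rot [ 3.14  -0.008  2.988] F [-1.   0.5 -0.3] open 45.0 t 4.5
delta tool [1.1 0.3 5.8] turn -0.008
```

Call:
{"method": "send_rows", "body": {
  "plan": "1 0 5 0 45; 0 0 1 0 45; 0 0 0 0 45; 0 0 0 0 45"
}}

```text
t: 4.9
eef_pos: [609.9, 77.2, 86.3]
tcp_rot: [3.14, -0.005, 2.988]
ft_force: [-1.4, -0.5, 2.5]
opening: 0.475
```

```bash
python3 -c "
from go import *
g=pocket(ST,'scraper',[-14,.3,0])[0];delta(g+[0,0,7],np.pi-.146)"
```

```text
pos [609.9  77.2  86.3] rot [ 3.14  -0.005  2.988] F [-1.4 -0.5  2.5] open 45.1 t 4.9
delta tool [0.7 0.1 1.3] turn -0.008
```

Call:
{"method": "send_rows", "body": {
  "plan": "0 0 1 0 45; 0 0 0 0 30; 0 0 0 0 10; 0 0 0 0 5; 0 0 0 0 5; 0 0 0 0 5; 0 0 0 0 5"
}}

```text
t: 5.6
eef_pos: [609.5, 77.5, 85.9]
tcp_rot: [3.14, -0.005, 2.988]
ft_force: [-1.0, 0.8, 4.2]
opening: 0.165
```

```bash
python3 -c "
from go import *
g=pocket(ST,'scraper',[-14,.3,0])[0];delta(g+[0,0,7],np.pi-.146)"
```

```text
pos [609.5  77.5  85.9] rot [ 3.14  -0.005  2.988] F [-1.   0.8  4.2] open 15.7 t 5.6
delta tool [ 0.3 -0.2  0.9] turn -0.007
```

Call:
{"method": "send_rows", "body": {
  "plan": "0 0 -8 0 5; 0 0 -15 0 5; 0 0 -20 0 5; 0 0 -20 0 5; 0 0 0 0 5; 0 0 0 0 5"
}}

```text
t: 6.2
eef_pos: [609.5, 77.0, 149.7]
tcp_rot: [3.14, -0.008, 2.988]
ft_force: [-0.2, 0.2, -2.6]
opening: 0.162
```

```bash
python3 -c "
from go import *
g=pocket(ST,'spanner',[5,0,0])[0];delta(g+[0,0,50],np.pi-.146)
for n in ('wrist','side'):
  p=snap(n,n+'4.png');pickle.dump(p,open(n+'4.pkl','wb'))
im=cv2.resize(p['image'][130:290,190:350,::-1],None,fx=3.5,fy=3.5);cv2.imwrite('pics/z5.png',im)
"
```

```text
pos [609.5  77.  149.7] rot [ 3.14  -0.008  2.988] F [-0.2  0.2 -2.6] open 15.4 t 6.2
delta tool [ -17.8 -215.8   11.8] turn -0.008
```

View pics/wrist4.png

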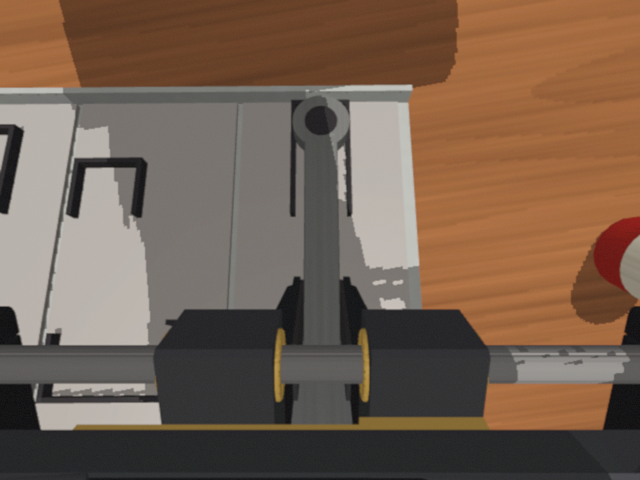

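View pics/z5.png

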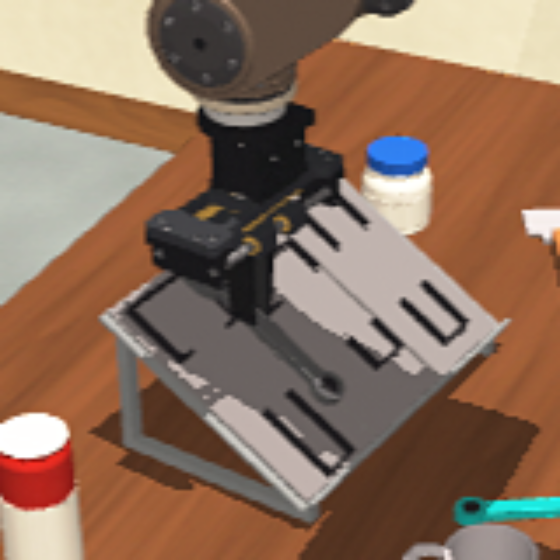

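```bash
python3 - <<'E'
from go import *
p=pickle.load(open('wrist4.pkl','rb'))
tcp=np.array([609.5,77,149.7])
for a in (-10,-8,-6,-4,-2,0):
    # floor-equivalent point under tcp is tcp-(0,0,7.9); spanner origin a along slope
    R=Rs(-.1463); o=tcp-[0,0,7.9]+R@[a,0,0]
    print(a,proj(p,o+R@[-75,0,10]),proj(p,o+R@[-89,0,10]))
E
```

```text
-10 [[319.44337757 118.89457459]] [[319.27127705  93.93357511]]
-8 [[319.46845984 122.53244036]] [[319.29549694  97.44636337]]
-6 [[319.49366906 126.18871831]] [[319.31983728 100.97662129]]
-4 [[319.5190062  129.86354858]] [[319.34429897 104.52447954]]
-2 [[319.54447222 133.55707275]] [[319.36888292 108.09007005]]
0 [[319.57006812 137.2694338 ]] [[319.39359005 111.67352609]]
```

Call:
{"method": "send_rows", "body": {
  "plan": "-2 -27 0 -0.001 5; -2 -27 0 0 5; -2 -27 0 0 5; -2 -27 0 0 5; -2 -27 0 0 5; -2 -27 0 0 5; -2 -27 0 0 5; 0 0 0 0 5"
}}

```text
t: 7.1
eef_pos: [591.3, -117.6, 140.0]
tcp_rot: [3.14, -0.02, 2.991]
ft_force: [1.2, 0.6, -2.2]
opening: 0.165
```

```bash
python3 -c "
from go import *
g=pocket(ST,'spanner',[7.5,0,0])[0];print(g);delta(g+[0,0,50],np.pi-.146)
"
```

```text
[ 596.08170809 -139.293121     88.75      ]
pos [ 591.3 -117.6  140. ] rot [ 3.14  -0.02   2.991] F [ 1.2  0.6 -2.2] open 15.7 t 7.1
delta tool [ -8.  -20.8   1. ] turn -0.004
```

Call:
{"method": "send_rows", "body": {
  "plan": "-4 -11 0 -0.003 5; -4 -10 0 0 5; 0 0 5 0 5; 0 0 5 0 5; 0 0 0 0 5; 0 0 0 0 5"
}}

```text
t: 7.7
eef_pos: [595.8, -139.0, 126.3]
tcp_rot: [3.139, -0.024, 2.996]
ft_force: [-0.7, 0.3, -2.0]
opening: 0.16
```

```bash
python3 -c "
from go import *
g=pocket(ST,'spanner',[7.5,0,0])[0];print(g);delta(g+[0,0,8],np.pi-.146)
p=snap('wrist','wrist5.png');pickle.dump(p,open('wrist5.pkl','wb'))
"
```

```text
[ 596.08170809 -139.293121     88.75      ]
pos [ 595.8 -139.   126.3] rot [ 3.139 -0.024  2.996] F [-0.7  0.3 -2. ] open 15.2 t 7.7
delta tool [-1.  -0.3 29.6] turn 0.0
```

View pics/wrist5.png

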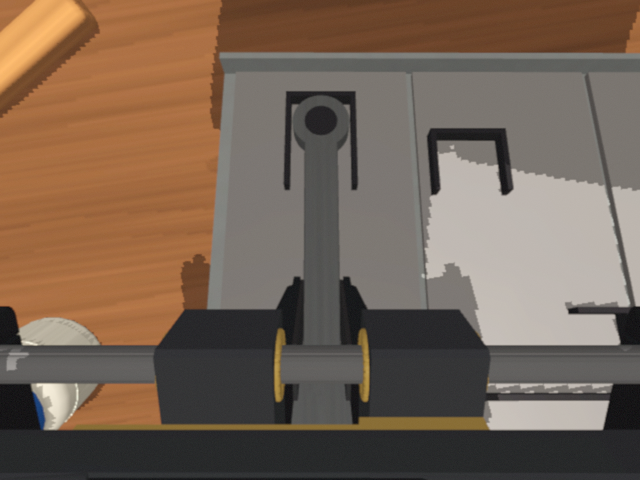

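Call:
{"method": "send_rows", "body": {
  "plan": "-1 0 10 0 5; 0 0 9 0 5; 0 0 5 0 5; 0 0 3 0 5; 0 0 0 0 5; 0 0 0 0 5"
}}

```text
t: 8.35
eef_pos: [597.9, -138.5, 102.4]
tcp_rot: [3.14, -0.017, 2.997]
ft_force: [-0.0, -0.1, -1.5]
opening: 0.161
```

```bash
python3 -c "
from go import *
g=pocket(ST,'spanner',[7.5,0,0])[0];delta(g+[0,0,8],np.pi-.146)
p=snap('wrist','wrist6.png');pickle.dump(p,open('wrist6.pkl','wb'))
p=snap('side');cv2.imwrite('pics/z6.png',cv2.resize(p['image'][130:290,190:350,::-1],None,fx=3.5,fy=3.5))
"
```

```text
pos [ 597.9 -138.5  102.4] rot [ 3.14  -0.017  2.997] F [-0.  -0.1 -1.5] open 15.3 t 8.35
delta tool [ 1.6 -1.   5.6] turn 0.002
```

View pics/wrist6.png

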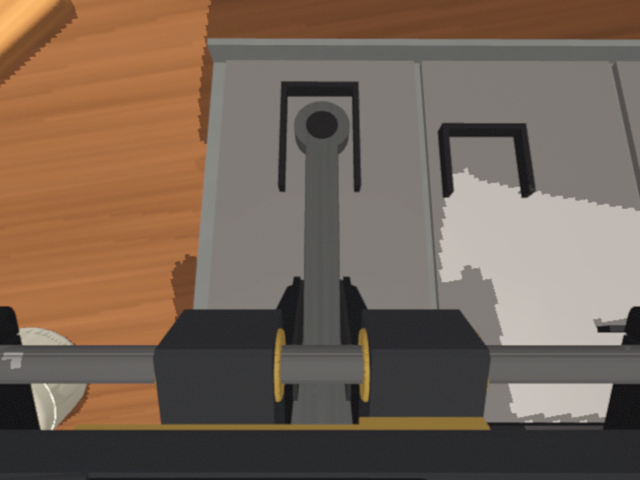

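View pics/z6.png

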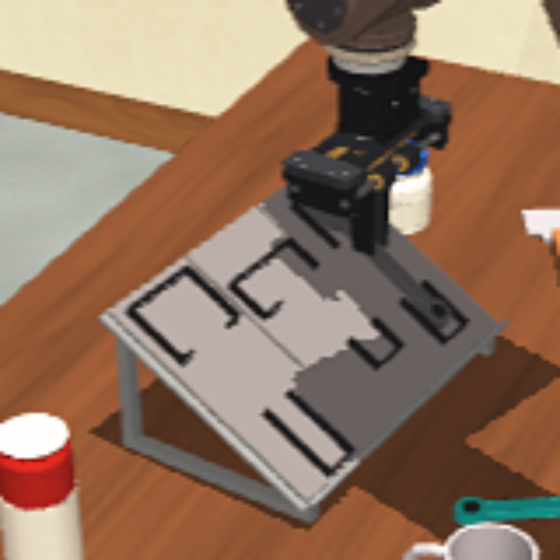

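Call:
{"method": "send_rows", "body": {
  "plan": "2 -1 2 0 5; 0 0 2 0 5; 0 0 1.5 0 5; 0 0 0 0 5"
}}

```text
t: 8.85
eef_pos: [596.3, -139.2, 96.8]
tcp_rot: [3.14, -0.016, 2.997]
ft_force: [-1.5, 0.6, 5.3]
opening: 0.167
```

```bash
python3 -c "
from go import *
g=pocket(ST,'spanner',[7.5,0,0])[0];delta(g+[0,0,8],np.pi-.146)
"
```

```text
pos [ 596.3 -139.2   96.8] rot [ 3.14  -0.016  2.997] F [-1.5  0.6  5.3] open 15.8 t 8.85
delta tool [ 0.2 -0.1  0.1] turn 0.002
```

Call:
{"method": "send_rows", "body": {
  "plan": "0 0 0 0 20; 0 0 0 0 30; 0 0 0 0 40; 0 0 0 0 40; 0 0 -8 0 40; 0 0 -25 0 40; 0 0 -25 0 40; 0 0 -10 0 40"
}}

```text
t: 9.65
eef_pos: [596.7, -139.4, 165.5]
tcp_rot: [3.139, -0.02, 2.997]
ft_force: [0.2, 0.7, -0.2]
opening: 0.421
```

```bash
python3 -c "
from go import *
delta([0,0,0])
for n in ('wrist','side','scene'):
  p=snap(n,n+'7.png');pickle.dump(p,open(n+'7.pkl','wb'))
  if n=='side': cv2.imwrite('pics/z7.png',cv2.resize(p['image'][130:290,190:350,::-1],None,fx=3.5,fy=3.5))
"
```

```text
pos [ 596.7 -139.4  165.5] rot [ 3.139 -0.02   2.997] F [ 0.2  0.7 -0.2] open 40.1 t 9.65
delta tool [607.1  51.5 177.9] turn None
```

View pics/wrist7.png

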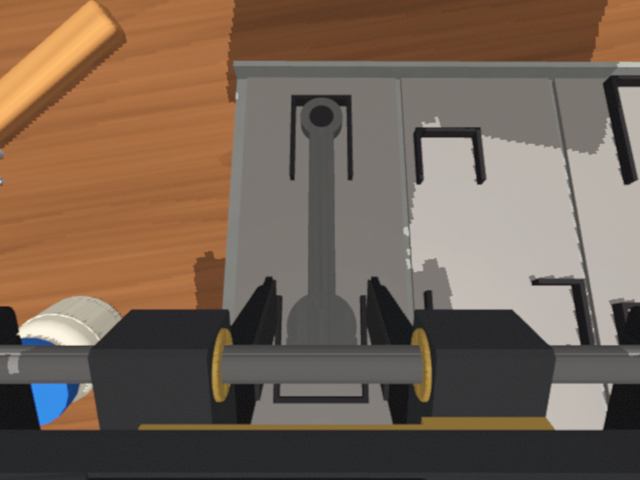

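View pics/z7.png

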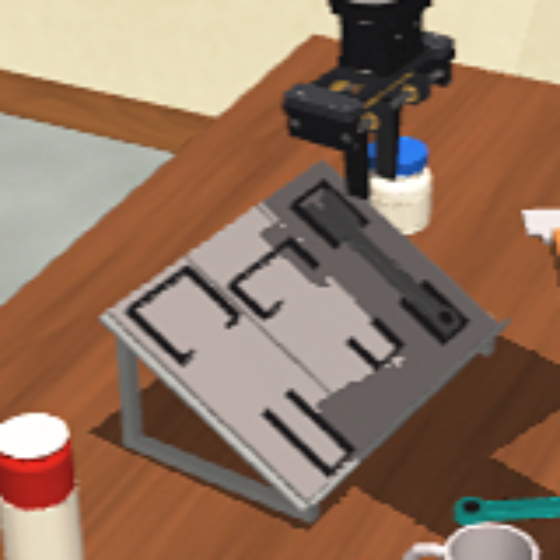

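```bash
python3 -c "
from model import *
pc=pickle.load(open('scene1.pkl','rb'));ps=pickle.load(open('side1.pkl','rb'))
for p,l in((pc,[(237,231),(189,243),(164,246),(175,247),(266,210),(177,300),(493,263),(452,274),(464,291)]),(ps,[(359,217),(349,191),(372,238)])):
  for u in l: print(u,np.round(onz(p,u,5),0))
"
```

```text
(237, 231) [ 425. -267.    5.]
(189, 243) [ 489. -389.    5.]
(164, 246) [ 511. -454.    5.]
(175, 247) [ 509. -423.    5.]
(266, 210) [ 336. -204.    5.]
(177, 300) [ 670. -360.    5.]
(493, 263) [416. 452.   5.]
(452, 274) [470. 343.   5.]
(464, 291) [519. 375.   5.]
(359, 217) [ 419. -285.    5.]
(349, 191) [ 511. -442.    5.]
(372, 238) [ 340. -181.    5.]
```

```bash
python3 -c "
import cv2
a=cv2.imread('pics/scene1.png')
cv2.imwrite('pics/z8.png',cv2.resize(a[190:320,140:290],None,fx=5,fy=4.5,interpolation=cv2.INTER_CUBIC))"
```

```text
(no output)
```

View pics/z8.png

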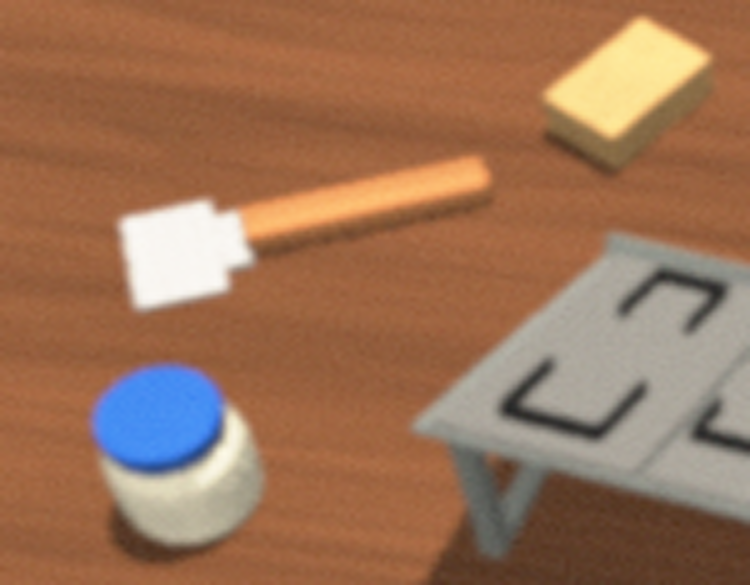

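Call:
{"method": "send_rows", "body": {
  "plan": "0 0 -5 0.137 60; 0 0 -5 0.137 60; 0 0 -2 0.137 60; 0 0 0 0.137 60; 0 0 0 0.137 60; 0 0 0 0.137 60; 0 0 0 0.137 60; 0 0 0 0 60"
}}

```text
t: 10.6
eef_pos: [592.6, -138.1, 164.2]
tcp_rot: [-3.113, -0.025, 2.0]
ft_force: [-0.1, -1.0, -0.1]
opening: 0.63
```

```bash
python3 -c "
from go import *
delta([473,-365,150],2.06)
"
```

```text
pos [ 592.6 -138.1  164.2] rot [-3.113 -0.025  2.   ] F [-0.1 -1.  -0.1] open 59.9 t 10.6
delta tool [-156.9 -202.8   16. ] turn -0.06
```

Call:
{"method": "send_rows", "body": {
  "plan": "-26 -33 0 -0.01 60; -26 -33 0 -0.01 60; -26 -33 0 -0.01 60; -26 -33 0 -0.01 60; -26 -33 0 -0.01 60; -20 -28 0 0 60; 0 0 0 0 60; 0 0 0 0 60"
}}

```text
t: 11.4
eef_pos: [481.8, -364.8, 157.3]
tcp_rot: [-3.112, -0.036, 2.089]
ft_force: [0.4, -0.2, 0.6]
opening: 0.63
```

```bash
python3 -c "
from go import *
delta([473,-365,150],2.06)
p=snap('wrist','wrist8.png');pickle.dump(p,open('wrist8.pkl','wb'))
"
```

```text
pos [ 481.8 -364.8  157.3] rot [-3.112 -0.036  2.089] F [ 0.4 -0.2  0.6] open 59.9 t 11.4
delta tool [ 3.9 -7.6  7.7] turn 0.029
```

View pics/wrist8.png

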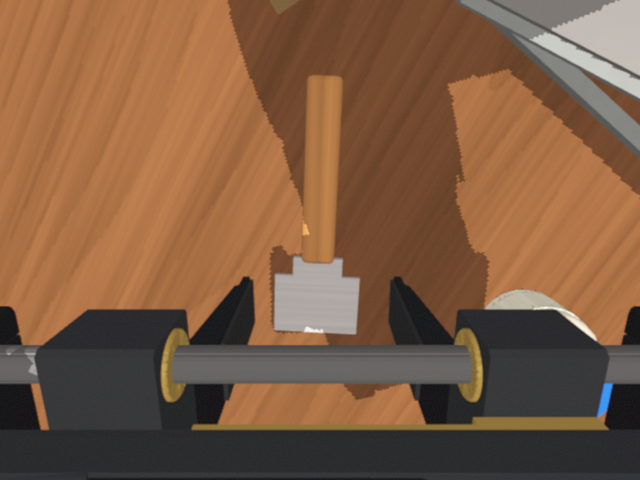

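```bash
python3 - <<'E'
from go import *
p=pickle.load(open('wrist8.pkl','rb'))
b=onz(p,(324.5,76),18);n=onz(p,(319,262),18);e=onz(p,(316.5,333),4);nb=onz(p,(317.5,274),4)
bL,bR=onz(p,(274,332),4),onz(p,(357,333),4)
print(b,n,e,nb,np.linalg.norm(e[:2]-b[:2]),np.linalg.norm(n[:2]-b[:2]),np.linalg.norm(bL-bR))
d=(e-b)[:2];print('ang',np.degrees(np.arctan2(d[1],d[0])), np.arctan2(d[1],d[0])+np.pi)
u=d/np.linalg.norm(d);print('origin',b[:2]+105*u,n[:2]-35*u,e[:2]-100*u)
E
```

```text
[ 423.64730048 -266.95811936   18.        ] [ 488.16063124 -387.94777438   18.        ] [ 519.31029628 -447.91622225    4.        ] [ 493.83992046 -401.42972003    4.        ] 204.68816225361186 137.11479302335772 71.07243817741394
ang -62.136955738475024 2.0570981887874193
origin [ 472.72006779 -359.78518173] [ 471.80304213 -357.00542025] [ 472.5743274  -359.50949619]
```

```bash
python3 -c "
from go import *
delta([472.6,-359.5,60],2.057)
"
```

```text
pos [ 482.  -364.6  157.3] rot [-3.112 -0.036  2.09 ] F [ 0.8 -0.6 -0.3] open 60.1 t 11.45
delta tool [ 5.5 -2.7 97.7] turn 0.033
```

Call:
{"method": "send_rows", "body": {
  "plan": "2 -1 30 0.03 50; 2 -1 30 0 50; 1 0 25 0 50; 0 0 10 0 50; 0 0 0 0 50; 0 0 0 0 50"
}}

```text
t: 12.05
eef_pos: [477.2, -354.1, 60.4]
tcp_rot: [-3.112, -0.034, 2.074]
ft_force: [0.1, 0.3, 0.7]
opening: 0.529
```

```bash
python3 -c "
from go import *
delta([472.6,-359.5,8],2.057)
"
```

```text
pos [ 477.2 -354.1   60.4] rot [-3.112 -0.034  2.074] F [0.1 0.3 0.7] open 50.3 t 12.05
delta tool [-4.3 -5.1 52.5] turn 0.017
```

Call:
{"method": "send_rows", "body": {
  "plan": "-2 -3 15 0.017 50; -2 -2 15 0 50; 0 0 12 0 50; 0 0 5 0 50; 0 0 0 0 50; 0 0 0 0 50"
}}

```text
t: 12.65
eef_pos: [473.5, -360.4, 11.4]
tcp_rot: [-3.112, -0.031, 2.056]
ft_force: [0.4, 0.8, -0.6]
opening: 0.527
```

```bash
python3 -c "
from go import *
delta([472.6,-359.5,7],2.057)
p=snap('wrist','wrist9.png')
"
```

```text
pos [ 473.5 -360.4   11.4] rot [-3.112 -0.031  2.056] F [ 0.4  0.8 -0.6] open 50.1 t 12.65
delta tool [ 1.1 -0.2  4.4] turn -0.001
```

View pics/wrist9.png

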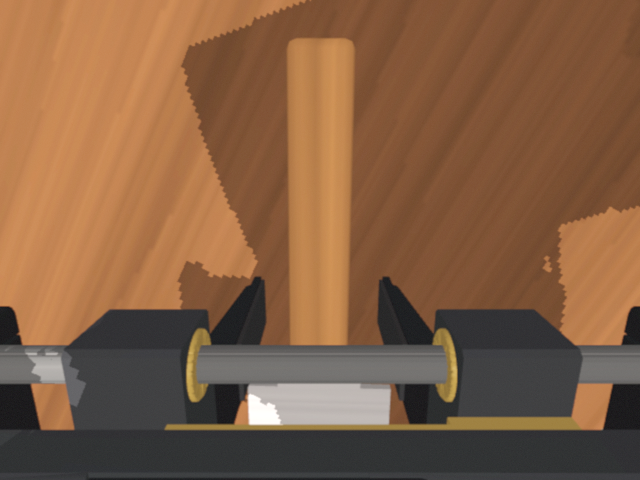

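Call:
{"method": "send_rows", "body": {
  "plan": "1 0 4 0 50; 0 0 0 0 40; 0 0 0 0 20; 0 0 0 0 15; 0 0 0 0 15; 0 0 0 0 15; 0 0 0 0 15"
}}

```text
t: 13.4
eef_pos: [473.3, -359.7, 8.5]
tcp_rot: [-3.113, -0.028, 2.056]
ft_force: [-0.2, -0.1, -0.2]
opening: 0.272
```

Call:
{"method": "send_rows", "body": {
  "plan": "0 0 -10 0 15; 0 0 -25 0 15; 0 0 -30 0 15; 0 0 -30 0 15; 0 0 -30 0 15; 0 0 -30 0 15; 0 0 0 0 15; 0 0 0 0 15"
}}

```text
t: 14.2
eef_pos: [479.0, -360.9, 172.8]
tcp_rot: [-3.113, -0.029, 2.056]
ft_force: [-0.1, -0.2, -2.0]
opening: 0.273
```

```bash
python3 -c "
from go import *
g=pocket(ST,'scraper',[0,0,0])[0];delta(g+[0,0,120],np.pi-.146)
for n in ('wrist','side'): pickle.dump(snap(n,n+'10.png'),open(n+'10.pkl','wb'))
print(env.state()['joints'])
"
```

```text
pos [ 479.  -360.9  172.8] rot [-3.113 -0.029  2.056] F [-0.1 -0.2 -2. ] open 25.9 t 14.2
delta tool [320.2 328.6 -32.3] turn -0.939
[-0.74787951  0.51467677  1.64400243 -0.02048105  1.02122431 -1.22287293]
```

View pics/wrist10.png

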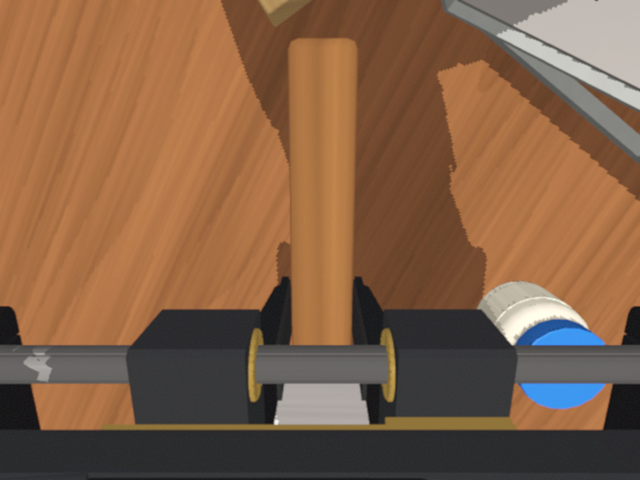

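View pics/side10.png

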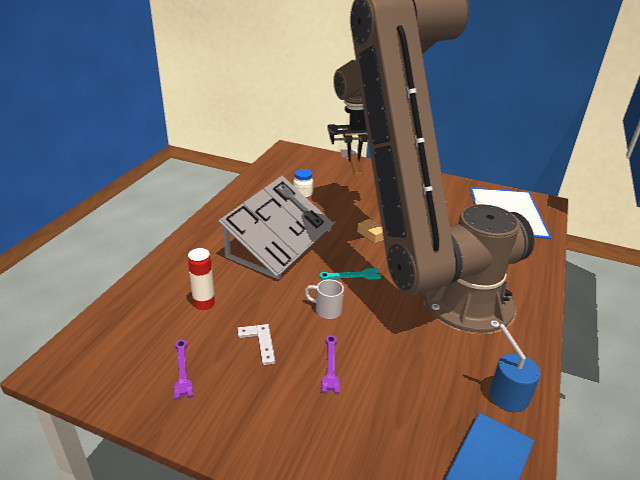

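Call:
{"method": "send_rows", "body": {
  "plan": "20 20 -25 0 15; 36 37 -25 0 15; 36 37 -20 0 15; 36 37 0 0 15; 36 37 0 0 15; 36 37 0 0 15; 36 37 0 0 15; 36 37 0 0 15"
}}

```text
t: 15.1
eef_pos: [594.7, -6.5, 231.9]
tcp_rot: [-3.103, -0.043, 2.046]
ft_force: [1.2, -0.6, -1.9]
opening: 0.272
```

Call:
{"method": "send_rows", "body": {
  "plan": "20 20 0 0 15; 0 0 0 -0.13 15; 0 0 0 -0.14 15; 0 0 0 -0.14 15; 0 0 0 -0.14 15; 0 0 0 -0.14 15; 0 0 0 -0.14 15; 0 0 0 -0.1 15"
}}

```text
t: 15.9
eef_pos: [601.1, 29.9, 219.4]
tcp_rot: [3.128, -0.077, 3.021]
ft_force: [-0.4, -0.3, -2.0]
opening: 0.271
```

```bash
python3 -c "
from go import *
g=pocket(ST,'scraper',[0,0,0])[0];delta(g+[0,0,120],np.pi-.146)
print(env.state()['joints'])
"
```

```text
pos [601.1  29.9 219.4] rot [ 3.128 -0.077  3.021] F [-0.4 -0.3 -2. ] open 25.8 t 15.9
delta tool [-15.4  47.3  13.8] turn 0.025
[-0.06783617  0.48291582  1.56205655  0.01864514  1.1729947  -1.52546172]
```

```bash
cat > arc.py <<'E'
from go import *
def tcp_at(which,L,phi,h=13,tip=5.5,y=0,x0=0):
    # L: local x of leading contact edge; returns TCP
    ph=np.radians(phi);C=pocket(ST,which,[x0+L,y,0])[0]
    e=np.array([np.cos(ST[2]),np.sin(ST[2]),0])
    O=C-L*(np.cos(ph)*e+np.array([0,0,np.sin(ph)]))
    P=O+h*(-np.sin(ph)*e+np.array([0,0,np.cos(ph)]))
    return P-[0,0,tip]
if __name__=='__main__':
    for phi in (-3,3,10,17,24,30): print(phi,np.round(tcp_at('scraper',100,phi),1))
    delta(tcp_at('scraper',100,-3)+[0,0,15],np.pi-.146)
E
python3 arc.py
```

```text
-3 [608.7  77.2 147.7]
3 [607.4  77.4 137.2]
10 [607.2  77.4 124.9]
17 [608.5  77.2 112.7]
24 [611.2  76.8 100.7]
30 [614.7  76.3  90.8]
pos [601.1  29.9 219.4] rot [ 3.128 -0.077  3.021] F [-0.4 -0.3 -2. ] open 25.8 t 15.9
delta tool [-6.2 47.1 57. ] turn 0.025
```

Call:
{"method": "send_rows", "body": {
  "plan": "-2 20 0 0.02 15; -3 20 0 0 15; 0 3 15 0 15; 0 0 15 0 15; 0 0 10 0 15; 0 0 0 0 15; 0 0 0 0 15"
}}

```text
t: 16.6
eef_pos: [607.9, 76.7, 171.9]
tcp_rot: [3.131, -0.087, 3.006]
ft_force: [0.2, 0.1, -2.1]
opening: 0.273
```

```bash
python3 -c "
from arc import *
delta(tcp_at('scraper',100,-3)+[0,0,10],np.pi-.146)
p=snap('wrist','wrist11.png');pickle.dump(p,open('wrist11.pkl','wb'))
p=snap('side','side11.png');pickle.dump(p,open('side11.pkl','wb'));cv2.imwrite('pics/z11.png',cv2.resize(p['image'][110:290,190:350,::-1],None,fx=3.3,fy=3.3))
"
```

```text
pos [607.9  76.7 171.9] rot [ 3.131 -0.087  3.006] F [ 0.2  0.1 -2.1] open 25.9 t 16.6
delta tool [-2.   0.4 14. ] turn 0.01
```

View pics/z11.png

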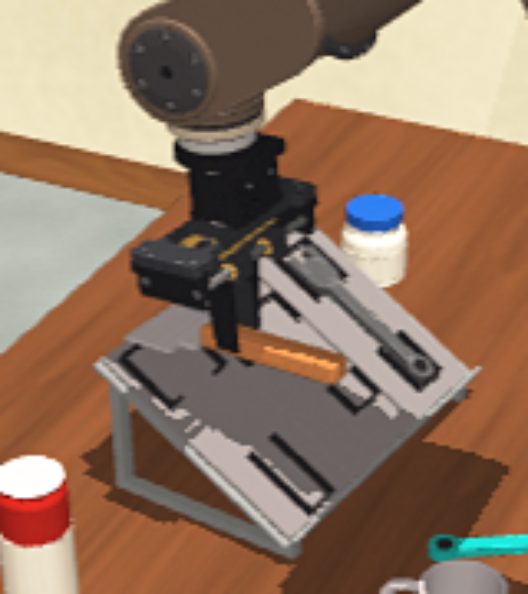

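View pics/wrist11.png

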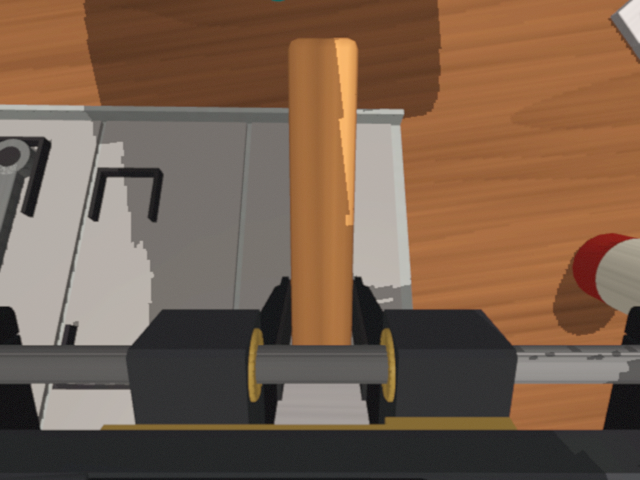

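Call:
{"method": "send_rows", "body": {
  "plan": "-2 0 8 0.01 15; -1 0 6 0 15; 0 0 4 0 15; 0 0 0 0 15; 0 0 0 0 15"
}}

```text
t: 17.2
eef_pos: [610.3, 76.2, 154.4]
tcp_rot: [3.131, -0.084, 2.994]
ft_force: [-1.1, 1.1, 0.0]
opening: 0.271
```

```bash
python3 -c "
from arc import *
for a in (-3,3,10): delta(tcp_at('scraper',100,a),np.pi-.146)
"
```

```text
pos [610.3  76.2 154.4] rot [ 3.131 -0.084  2.994] F [-1.1  1.1  0. ] open 25.8 t 17.2
delta tool [1.2 0.6 6.8] turn -0.002
pos [610.3  76.2 154.4] rot [ 3.131 -0.084  2.994] F [-1.1  1.1  0. ] open 25.8 t 17.2
delta tool [ 1.7  0.5 17.3] turn -0.002
pos [610.3  76.2 154.4] rot [ 3.131 -0.084  2.994] F [-1.1  1.1  0. ] open 25.8 t 17.2
delta tool [ 0.8  0.4 29.6] turn -0.002
```

Call:
{"method": "send_rows", "body": {
  "plan": "1 0 4 0 15; 0.5 0.5 4 0 15; 0 0 4 0 15; 0 0 4 0 15; 0 0 0 0 15"
}}

```text
t: 17.7
eef_pos: [608.2, 77.0, 138.0]
tcp_rot: [3.132, -0.081, 2.994]
ft_force: [-0.9, -0.2, 0.5]
opening: 0.268
```

```bash
python3 -c "
from arc import *
for a in (3,10,17): delta(tcp_at('scraper',100,a),np.pi-.146)
p=snap('side','side12.png');pickle.dump(p,open('side12.pkl','wb'));cv2.imwrite('pics/z12.png',cv2.resize(p['image'][110:290,190:350,::-1],None,fx=3.3,fy=3.3))
"
```

```text
pos [608.2  77.  138. ] rot [ 3.132 -0.081  2.994] F [-0.9 -0.2  0.5] open 25.5 t 17.7
delta tool [0.8 0.2 0.8] turn -0.002
pos [608.2  77.  138. ] rot [ 3.132 -0.081  2.994] F [-0.9 -0.2  0.5] open 25.5 t 17.7
delta tool [ 0.   0.1 13.1] turn -0.002
pos [608.2  77.  138. ] rot [ 3.132 -0.081  2.994] F [-0.9 -0.2  0.5] open 25.5 t 17.7
delta tool [-2.2 -0.  25.2] turn -0.002
```

View pics/z12.png

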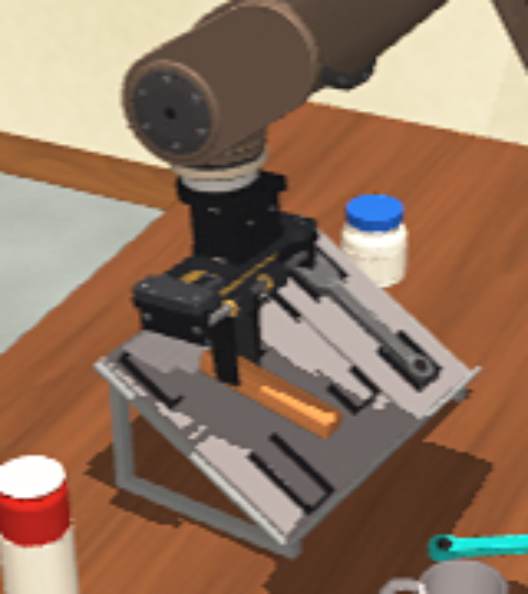

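Call:
{"method": "send_rows", "body": {
  "plan": "0.3 0 6 0 15; 0 0 6 0 15; -0.5 0 5 0 15; -1 0 5 0 15; -1 0 4 0 15; 0 0 0 0 15"
}}

```text
t: 18.35
eef_pos: [608.6, 77.4, 109.7]
tcp_rot: [3.131, -0.081, 2.994]
ft_force: [0.3, 0.4, 1.5]
opening: 0.269
```

```bash
python3 -c "
from arc import *
for a in (17,24,27,30): delta(tcp_at('scraper',100,a),np.pi-.146)
p=snap('side','side13.png');pickle.dump(p,open('side13.pkl','wb'));cv2.imwrite('pics/z13.png',cv2.resize(p['image'][110:290,190:350,::-1],None,fx=3.3,fy=3.3))
p=snap('wrist','wrist13.png')
"
```

```text
pos [608.6  77.4 109.7] rot [ 3.131 -0.081  2.994] F [0.3 0.4 1.5] open 25.6 t 18.35
delta tool [ 0.3 -0.2 -3. ] turn -0.002
pos [608.6  77.4 109.7] rot [ 3.131 -0.081  2.994] F [0.3 0.4 1.5] open 25.6 t 18.35
delta tool [-3.4 -0.3  8.8] turn -0.002
pos [608.6  77.4 109.7] rot [ 3.131 -0.081  2.994] F [0.3 0.4 1.5] open 25.6 t 18.35
delta tool [-5.4 -0.3 13.6] turn -0.002
pos [608.6  77.4 109.7] rot [ 3.131 -0.081  2.994] F [0.3 0.4 1.5] open 25.6 t 18.35
delta tool [-7.7 -0.4 18.4] turn -0.002
```

View pics/z13.png

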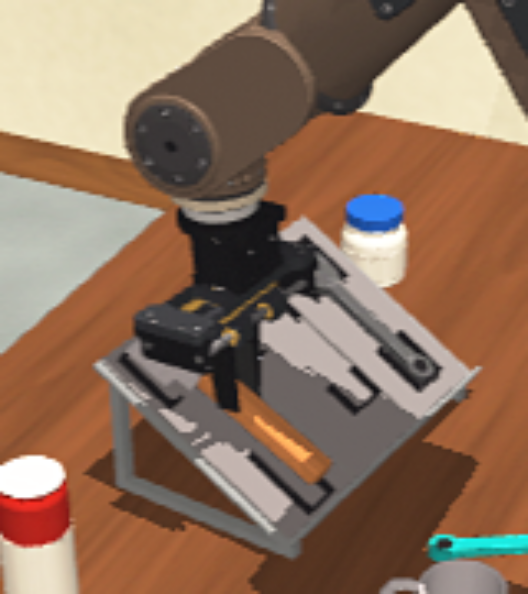

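View pics/wrist13.png

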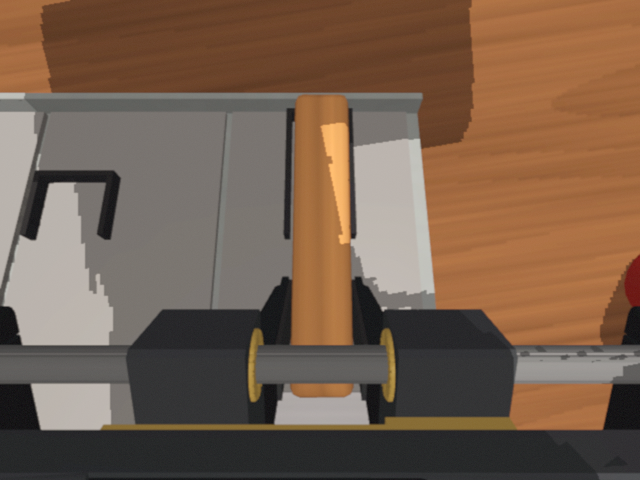

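Call:
{"method": "send_rows", "body": {
  "plan": "-1.7 0 3 0 15; -1.7 0 4 0 15; -1.7 0 4 0 15; -1.5 0 3.5 0 15; -1 0 2 0 15; 0 0 0 0 15"
}}

```text
t: 19.05
eef_pos: [614.2, 76.8, 97.9]
tcp_rot: [3.131, -0.081, 2.994]
ft_force: [0.0, 0.1, -1.4]
opening: 0.267
```

```bash
python3 -c "
from arc import *
for a in (30,): delta(tcp_at('scraper',100,a),np.pi-.146)
p=snap('side','side14.png');pickle.dump(p,open('side14.pkl','wb'));cv2.imwrite('pics/z14.png',cv2.resize(p['image'][110:290,190:350,::-1],None,fx=3.3,fy=3.3))
p=snap('wrist','wrist14.png')
"
```

```text
pos [614.2  76.8  97.9] rot [ 3.131 -0.081  2.994] F [ 0.   0.1 -1.4] open 25.4 t 19.05
delta tool [-1.2 -0.5  7.1] turn -0.001
```

View pics/z14.png

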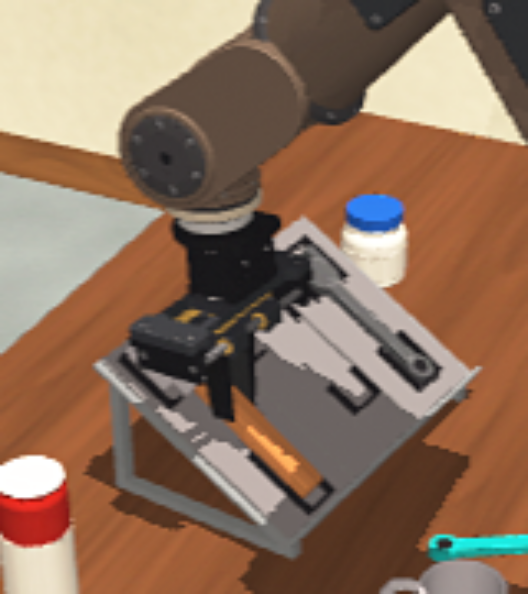

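View pics/wrist14.png

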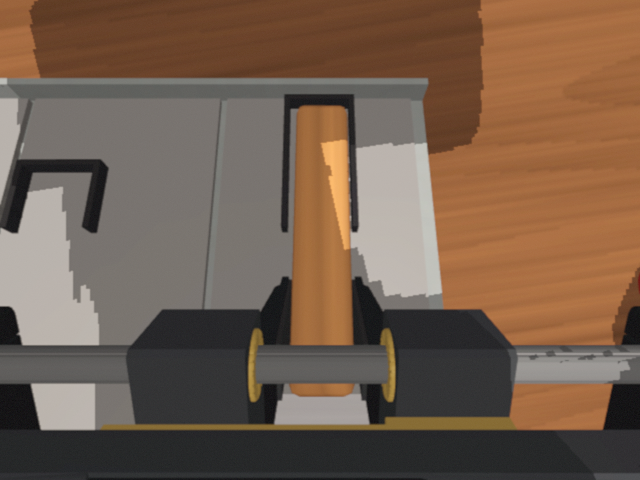

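Call:
{"method": "send_rows", "body": {
  "plan": "-0.5 0 3 0 15; -0.5 0 3 0 15; 0 0 1.5 0 15; 0 0 0 0 15"
}}

```text
t: 19.55
eef_pos: [615.1, 76.7, 97.3]
tcp_rot: [3.131, -0.077, 2.995]
ft_force: [-0.3, 0.5, -2.2]
opening: 0.27
```

```bash
python3 -c "
from arc import *
for a in (30,): delta(tcp_at('scraper',100,a),np.pi-.146)
p=snap('wrist','wrist15.png')
"
```

```text
pos [615.1  76.7  97.3] rot [ 3.131 -0.077  2.995] F [-0.3  0.5 -2.2] open 25.7 t 19.55
delta tool [-0.2 -0.5  6.5] turn -0.001
```

View pics/wrist15.png

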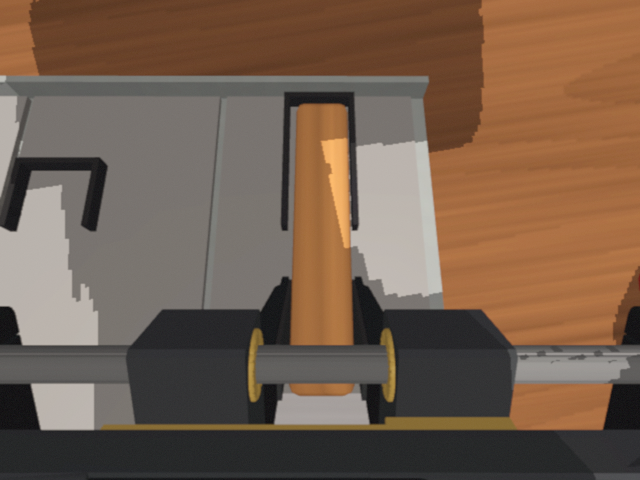

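```bash
python3 -c "
from arc import *
s=env.state();print({k:np.round(v,3) for k,v in s.items()})
"
```

```text
{'t': np.float64(19.6), 'joints': array([ 0.008,  0.641,  1.634,  0.028,  0.941, -1.433]), 'qvel': array([-0.   ,  0.004, -0.002,  0.001, -0.001,  0.001]), 'tau': array([-3.4000e-02, -6.5607e+01, -2.0864e+01,  1.8000e-02,  1.5200e-01,
       -2.0000e-03]), 'eef_pos': array([615.299,  76.698,  97.154]), 'tcp_rot': array([ 3.131, -0.077,  2.995]), 'ft_force': array([-2.185, -0.111,  7.275]), 'moment': array([0.079, 0.372, 0.043]), 'opening': np.float64(0.273)}
```

```bash
python3 -c "
from ov import *
p=snap('scene','scene16.png');overlay(p,ST,(215,220,395,350),4,'o3.png')
p=snap('side');overlay(p,ST,(205,165,345,285),5,'o4.png')
"
```

```text
(no output)
```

View pics/o3.png

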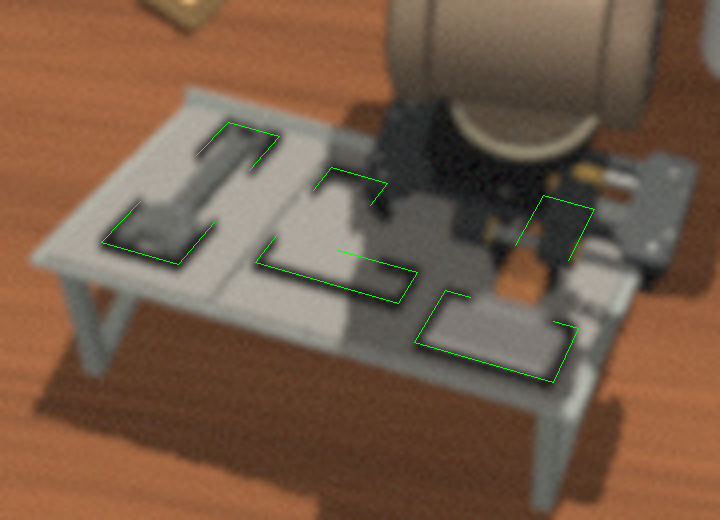

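View pics/o4.png

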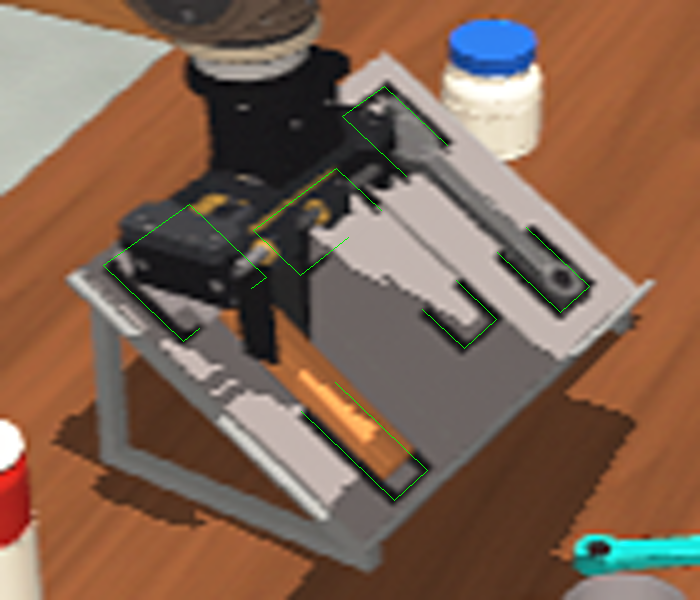

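```bash
python3 -c "
from ov import *
p=snap('wrist');
cv2.imwrite('pics/wrist16.png',p['image'][:,:,::-1])
for x0 in (-4,0,4):
  print(x0,np.round(proj(p,pocket(ST,'scraper',[(x0-105,13,20),(x0-105,-13,20),(x0-105,0,0),(x0-35,13,10),(x0-35,-13,10)])),1).tolist())
print('rib',np.round(proj(p,pocket(ST,'scraper',[(-109,0,9),(-112,0,9),(-35,16,9),(-35,-16,9)])),1).tolist())
"
```

```text
-4 [[343.8, 86.7], [293.3, 86.7], [318.5, 110.7], [346.1, 220.5], [292.3, 220.6]]
0 [[344.0, 93.2], [293.2, 93.2], [318.5, 116.8], [346.3, 228.2], [292.1, 228.4]]
4 [[344.2, 99.7], [293.0, 99.8], [318.5, 122.9], [346.5, 236.1], [292.0, 236.3]]
rib [[318.5, 100.4], [318.5, 95.8], [352.4, 228.9], [286.0, 229.1]]
```

View pics/wrist16.png

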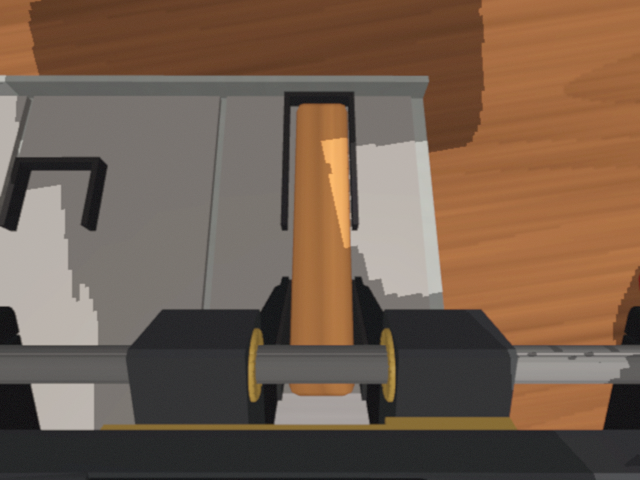

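```bash
python3 -c "
from ov import *
p=snap('scene');pickle.dump(p,open('scene16.pkl','wb'))
im=cv2.resize(p['image'][285:330,310:370,::-1],None,fx=12,fy=12,interpolation=cv2.INTER_CUBIC)
def dr(pts,c):
  q=proj(p,pts);q=((q-[310,285]+.5)*12).astype(np.int32);cv2.polylines(im,[q],True,c,1)
for x0,c in((0,(0,255,255)),(6,(255,255,0))): dr(pocket(ST,'scraper',[(x0+50,35,4),(x0+100,35,4),(x0+100,-35,4),(x0+50,-35,4)]),c)
dr(pocket(ST,'scraper',[(45,38.5,9),(104,38.5,9),(104,-38.5,9),(45,-38.5,9)]),(0,255,0))
cv2.imwrite('pics/z16.png',im)
"
```

```text
(no output)
```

View pics/z16.png

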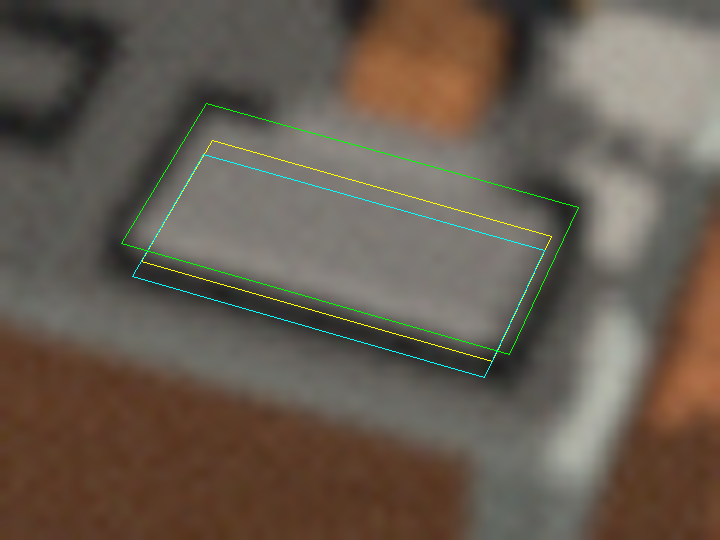

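```bash
python3 -c "
from ov import *
p=snap('side')
X,Y,S=255,215,14
im0=cv2.resize(p['image'][Y:Y+45,X:X+50,::-1],None,fx=S,fy=S,interpolation=cv2.INTER_CUBIC)
def dr(im,pts,c):
  q=proj(p,pts);q=((q-[X,Y]+.5)*S).astype(np.int32);cv2.polylines(im,[q],True,c,1)
for x0,c in((0,(0,255,255)),(4,(255,255,0))):
  dr(im0,pocket(ST,'scraper',[(x0+30,13,20),(x0-105,13,20),(x0-105,-13,20),(x0+30,-13,20)]),c)
  dr(im0,pocket(ST,'scraper',[(x0-105,13,0),(x0-105,-13,0)]),c)
dr(im0,pocket(ST,'scraper',[(-35,16,9),(-109,16,9),(-109,-16,9),(-35,-16,9)]),(0,255,0))
cv2.imwrite('pics/z17.png',im0)
"
```

```text
(no output)
```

View pics/z17.png

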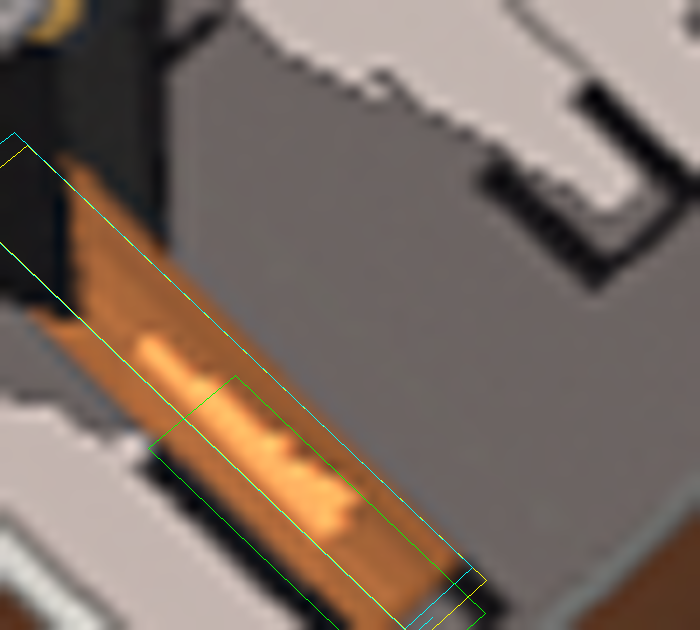

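Call:
{"method": "send_rows", "body": {
  "plan": "-0.5 0 6 0 15; 0 0 6 0 15; 0 0 0 0 15"
}}

```text
t: 20.15
eef_pos: [619.3, 76.1, 93.0]
tcp_rot: [3.13, -0.065, 2.995]
ft_force: [-0.4, -0.3, -2.1]
opening: 0.269
```

```bash
python3 -c "
from arc import *
for a in (30,): delta(tcp_at('scraper',100,a),np.pi-.146)
p=snap('wrist','wrist17.png')
"
```

```text
pos [619.3  76.1  93. ] rot [ 3.13  -0.065  2.995] F [-0.4 -0.3 -2.1] open 25.6 t 20.15
delta tool [ 4.4 -0.5  2.5] turn -0.001
```

View pics/wrist17.png

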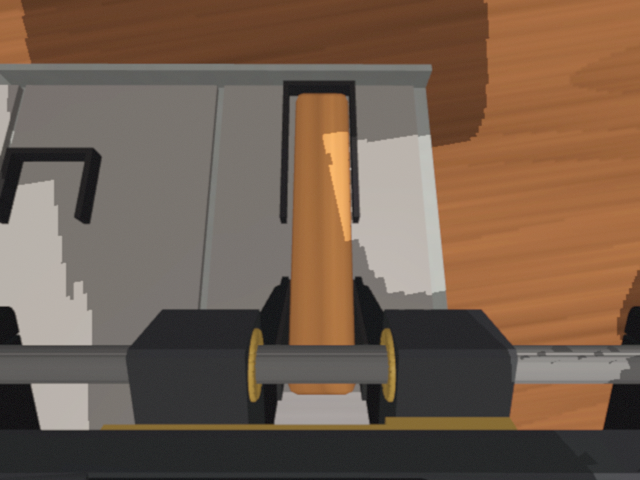

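Call:
{"method": "send_rows", "body": {
  "plan": "4 0 0 0 15; 0 0 0 0 15"
}}

```text
t: 20.4
eef_pos: [615.0, 76.7, 91.9]
tcp_rot: [3.13, -0.066, 2.995]
ft_force: [0.1, -0.5, -3.0]
opening: 0.271
```

```bash
python3 -c "
from arc import *
for a in (30,): delta(tcp_at('scraper',100,a),np.pi-.146)
p=snap('wrist','wrist18.png');pickle.dump(p,open('wrist18.pkl','wb'))
delta([0,0,0])
p=snap('scene');pickle.dump(p,open('scene18.pkl','wb'))
p=snap('side');pickle.dump(p,open('side18.pkl','wb'))
delta([0,0,0])
"
```

```text
pos [615.   76.7  91.9] rot [ 3.13  -0.066  2.995] F [ 0.1 -0.5 -3. ] open 25.8 t 20.4
delta tool [ 0.2 -0.5  1.1] turn -0.001
pos [615.2  76.7  91.7] rot [ 3.13  -0.066  2.995] F [ 0.5  0.5 -2.2] open 25.4 t 20.45
delta tool [ 590.1 -167.3  128.8] turn None
pos [615.5  76.7  91.9] rot [ 3.13  -0.065  2.995] F [-0.6 -0.4 -0.8] open 26.0 t 20.55
delta tool [ 590.4 -167.3  128.8] turn None
```

```bash
python3 -c "
from ov import *
p=pickle.load(open('side18.pkl','rb'))
X,Y,S=225,190,8
im0=cv2.resize(p['image'][Y:Y+72,X:X+80,::-1],None,fx=S,fy=S,interpolation=cv2.INTER_CUBIC)
def dr(im,pts,c):
  q=proj(p,pts);q=((q-[X,Y]+.5)*S).astype(np.int32);cv2.polylines(im,[q],True,c,1)
for x0,c in((0,(0,255,255)),(4,(255,255,0))):
  dr(im0,pocket(ST,'scraper',[(x0+30,13,20),(x0-105,13,20),(x0-105,-13,20),(x0+30,-13,20)]),c)
  dr(im0,pocket(ST,'scraper',[(x0-105,13,0),(x0-105,-13,0)]),c)
dr(im0,pocket(ST,'scraper',[(-35,16,9),(-109,16,9),(-109,-16,9),(-35,-16,9)]),(0,255,0))
cv2.imwrite('pics/z18.png',im0)
p=pickle.load(open('scene18.pkl','rb'))
im=cv2.resize(p['image'][285:330,310:370,::-1],None,fx=12,fy=12,interpolation=cv2.INTER_CUBIC)
cv2.imwrite('pics/z19.png',im)
"
```

View pics/z18.png

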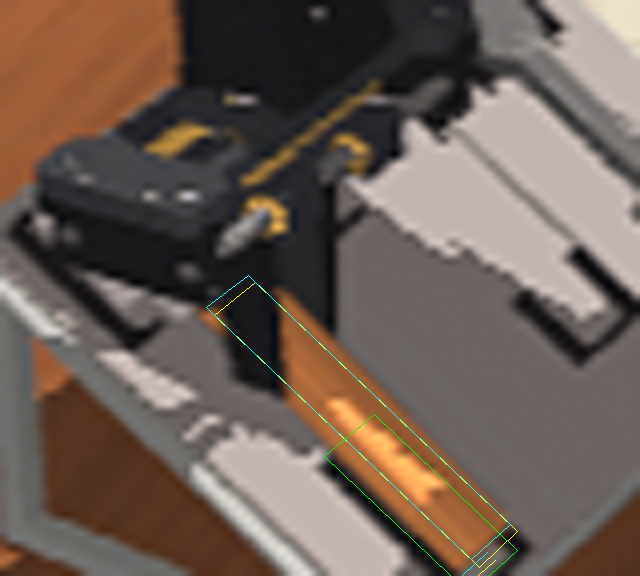

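View pics/z19.png

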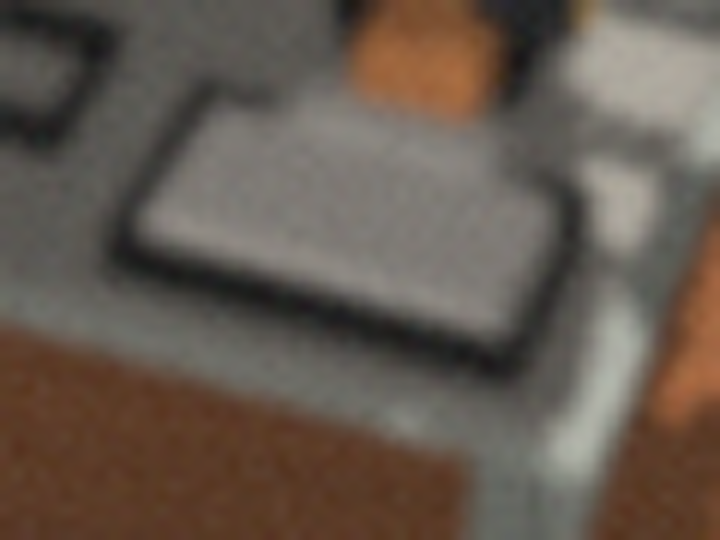

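View pics/wrist18.png

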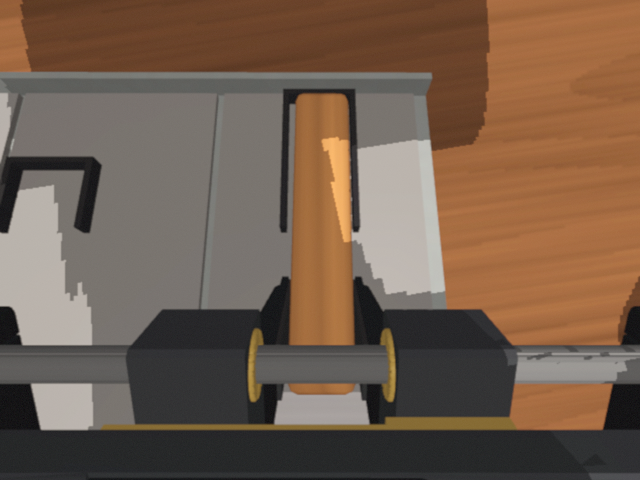

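Call:
{"method": "send_rows", "body": {
  "plan": "0 0 1 0 27; 0 0 0 0 30; 0 0 0 0 40; 0 0 0 0 50; 0 0 0 0 50; 0 0 -10 0 50; -1 0 -25 0 50; -1 0 -25 0 50"
}}

```text
t: 21.35
eef_pos: [620.1, 75.2, 150.2]
tcp_rot: [3.131, -0.071, 2.995]
ft_force: [0.3, 0.3, -0.1]
opening: 0.529
```

Call:
{"method": "send_rows", "body": {
  "plan": "-2 0 -30 0 50; -2 0 -30 0 50; 0 0 0 0 50"
}}

```text
t: 21.65
eef_pos: [629.7, 72.9, 217.5]
tcp_rot: [3.13, -0.065, 2.995]
ft_force: [0.1, -0.1, -0.4]
opening: 0.53
```

```bash
python3 -c "
from ov import *
from go import delta
delta([0,0,0])
p=snap('wrist','wrist20.png')
p=snap('scene');overlay(p,ST,(215,220,395,350),4,'o5.png');pickle.dump(p,open('scene20.pkl','wb'))
p=snap('side');overlay(p,ST,(205,165,345,285),5,'o6.png');pickle.dump(p,open('side20.pkl','wb'))
"
```

```text
pos [629.7  72.9 217.5] rot [ 3.13  -0.065  2.995] F [ 0.1 -0.1 -0.4] open 50.4 t 21.65
delta tool [ 596.9 -167.1  254.9] turn None
```

View pics/wrist20.png

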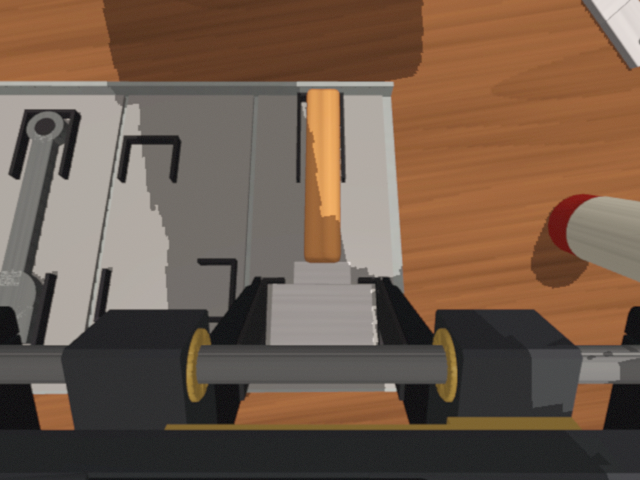

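View pics/o5.png

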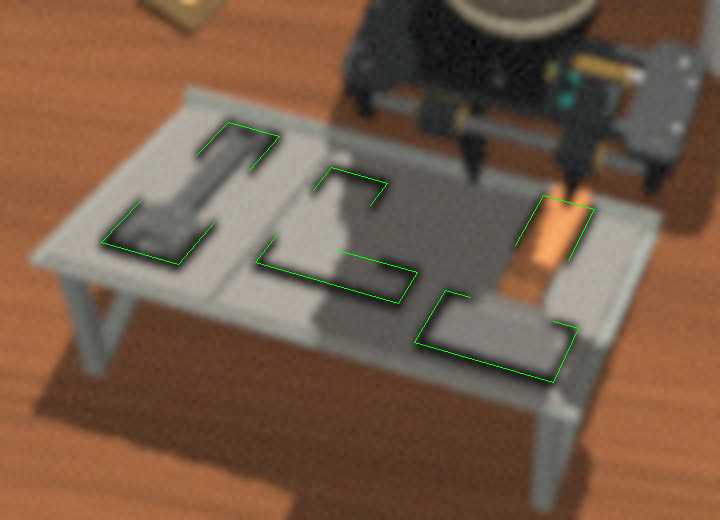

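View pics/o6.png

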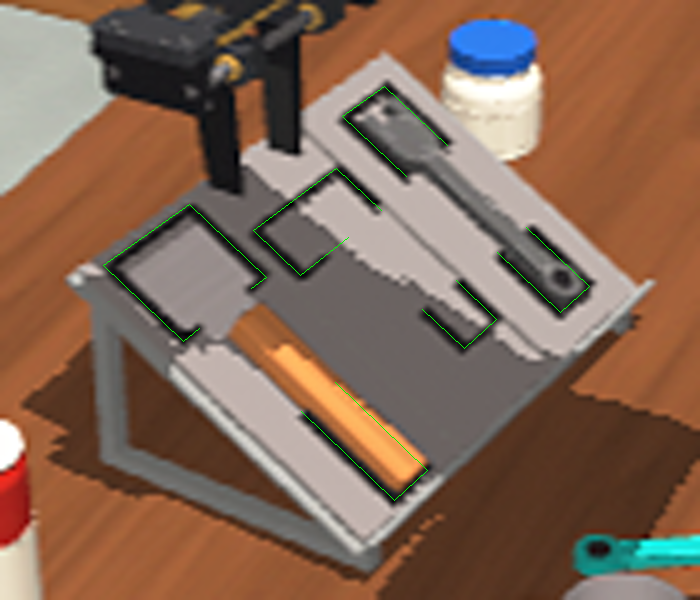

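```bash
python3 -c "
from ov import *
p=pickle.load(open('side20.pkl','rb'))
X,Y,S=220,195,8
im0=cv2.resize(p['image'][Y:Y+72,X:X+80,::-1],None,fx=S,fy=S,interpolation=cv2.INTER_CUBIC)
def dr(im,pts,c):
  q=proj(p,pts);q=((q-[X,Y]+.5)*S).astype(np.int32);cv2.polylines(im,[q],True,c,1)
for x0,c in((-4,(0,255,255)),(0,(255,255,0))):
  dr(im0,pocket(ST,'scraper',[(x0+35,13,20),(x0-105,13,20),(x0-105,-13,20),(x0+35,-13,20)]),c)
  dr(im0,pocket(ST,'scraper',[(x0+50,35,4),(x0+100,35,4),(x0+100,-35,4),(x0+50,-35,4)]),c)
cv2.imwrite('pics/z20.png',im0)
"
```

```text
(no output)
```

View pics/z20.png

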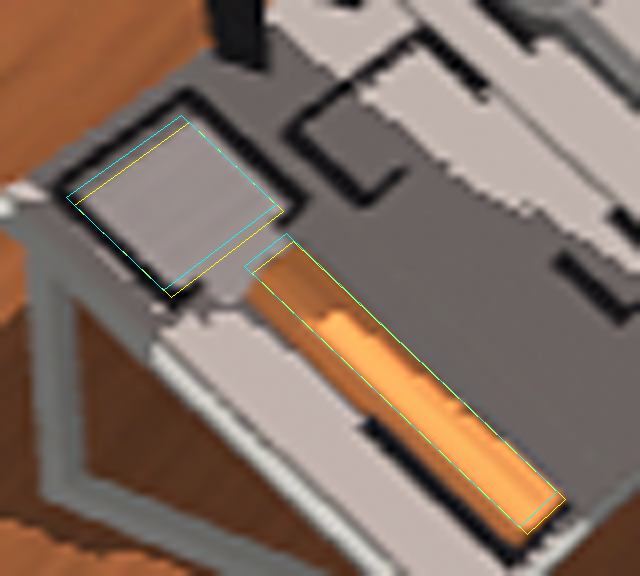

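```bash
python3 -c "
from model import *
pc=pickle.load(open('scene1.pkl','rb'));ps=pickle.load(open('side1.pkl','rb'))
print('can top scene',onz(pc,(450,307),170),'side base',onz(ps,(203,300),0),'side top',onz(ps,(200,255),170))
print('mug top',onz(pc,(405,215),80),onz(ps,(329,287),80))
p=pickle.load(open('wrist1.pkl','rb'));print('mug wrist',onz(p,(60,145),80),'can',onz(p,(376,10),170))
"
```

```text
can top scene [671.24921672 314.43549626 170.        ] side base [6.78886121e+02 3.04025063e+02 1.13686838e-13] side top [662.73161953 317.58296342 170.        ]
mug top [349.32838711 197.90701791  80.        ] [349.29077574 194.99322678  80.        ]
mug wrist [346.41573662 198.80837569  80.        ] can [665.60309259 303.81161646 170.        ]
```

Call:
{"method": "send_rows", "body": {
  "plan": "0 0 0 0.138 60; 0 0 0 0.138 60; 0 0 0 0.138 60; 0 0 0 0.138 60; 0 0 0 0.138 60; 0 0 0 0.138 60; 0 0 0 0.138 60; 0 0 0 0 60"
}}

```text
t: 22.6
eef_pos: [622.7, 72.9, 202.0]
tcp_rot: [-3.069, -0.054, 1.988]
ft_force: [-0.7, -0.8, 0.0]
opening: 0.626
```

```bash
python3 -c "
from arc import *
delta([443,398,170],2.03)
"
```

```text
pos [622.7  72.9 202. ] rot [-3.069 -0.054  1.988] F [-0.7 -0.8  0. ] open 59.6 t 22.6
delta tool [367.8 -28.6  54.3] turn -0.042
```

Call:
{"method": "send_rows", "body": {
  "plan": "25 -2 3 0 60; 42 -3 5 -0.01 60; 42 -3 5 -0.01 60; 42 -3 5 -0.01 60; 42 -3 5 -0.01 60; 42 -3 5 0 60; 42 -3 5 0 60; 42 -3 5 0 60"
}}

```text
t: 23.4
eef_pos: [452.0, 353.3, 176.7]
tcp_rot: [-3.063, -0.061, 2.058]
ft_force: [0.5, 1.2, -0.2]
opening: 0.631
```

Call:
{"method": "send_rows", "body": {
  "plan": "30 -3 4 0 60; 0 0 0 0 60; 0 0 0 0 60"
}}

```text
t: 23.7
eef_pos: [429.9, 382.4, 172.5]
tcp_rot: [-3.059, -0.062, 2.077]
ft_force: [0.7, 0.8, 0.2]
opening: 0.628
```

```bash
python3 -c "
from arc import *
delta([443,398,170],2.03)
p=snap('wrist','wrist21.png');pickle.dump(p,open('wrist21.pkl','wb'))
"
```

```text
pos [429.9 382.4 172.5] rot [-3.059 -0.062  2.077] F [0.7 0.8 0.2] open 59.8 t 23.7
delta tool [ 7.1 19.2  1.3] turn 0.047
```

View pics/wrist21.png

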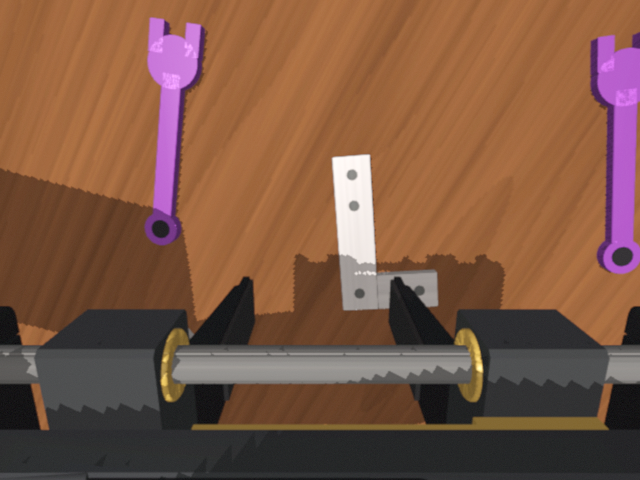

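```bash
python3 -c "
from arc import *
for n,r in [('start',(-3.1408,0,1.571)),('A +y/up',(-3.135,-.001,1.569)),('B -y200',(-3.122,-.002,1.562)),('turn-1.4',(3.141,-.028,3.01)),('dn',(-3.141,-.025,3.006)),('dn2',(3.14,-.005,2.988)),('up',(3.14,-.008,2.988)),('-y216',(3.14,-.02,2.991)),('dn',(3.14,-.016,2.997)),('up',(3.139,-.02,2.997)),('turn+.94',(-3.113,-.025,2.0)),('to scr',(-3.112,-.036,2.089)),('dn',(-3.113,-.028,2.056)),('to st',(-3.103,-.043,2.046)),('turn-.95',(3.128,-.077,3.021)),('dn',(3.13,-.065,2.995)),('up',(3.13,-.065,2.995)),('turn+.96',(-3.069,-.054,1.988)),('to br',(-3.059,-.062,2.077))]:
  print(n,np.round(Ro.from_euler('xyz',r).as_matrix()[:,2],3))
p=pickle.load(open('wrist21.pkl','rb'))
for n,u in dict(tailL=(333,157),tailR=(369,155),cornL=(345,310),inner=(376,274),shortTop=(436,270),shortBot=(438,306)).items(): print(n,np.round(onz(p,u,10),1))
"
```

```text
start [-0.001 -0.    -1.   ]
A +y/up [-0.007  0.001 -1.   ]
B -y200 [-0.02   0.002 -1.   ]
turn-1.4 [-0.028  0.004 -1.   ]
dn [-0.025  0.003 -1.   ]
dn2 [-0.005  0.002 -1.   ]
up [-0.008  0.003 -1.   ]
-y216 [-0.02   0.005 -1.   ]
dn [-0.016  0.004 -1.   ]
up [-0.019  0.005 -1.   ]
turn+.94 [-0.036  0.011 -0.999]
to scr [-0.044  0.017 -0.999]
dn [-0.038  0.011 -0.999]
to st [-0.054  0.021 -0.998]
turn-.95 [-0.075  0.023 -0.997]
dn [-0.063  0.021 -0.998]
up [-0.063  0.021 -0.998]
turn+.96 [-0.088  0.02  -0.996]
to br [-0.102  0.014 -0.995]
tailL [396.6 433.5  10. ]
tailR [420.6 448.8  10. ]
cornL [469.3 326.5  10. ]
inner [475.5 367.6  10. ]
shortTop [516.  395.6  10. ]
shortBot [534.3 370.   10. ]
```

```bash
python3 -c "
from arc import *
delta([448,384,60],2.162)
"
```

```text
pos [430.1 382.1 172.4] rot [-3.059 -0.062  2.076] F [-0.8 -0.4  0.3] open 60.0 t 23.75
delta tool [-14.   25.8 110. ] turn -0.086
```

Call:
{"method": "send_rows", "body": {
  "plan": "-4 8 20 -0.04 55; -4 8 20 -0.04 55; -4 8 20 0 55; -2 2 20 0 55; 0 0 15 0 55; 0 0 0 0 55; 0 0 0 0 55"
}}

```text
t: 24.45
eef_pos: [456.6, 378.1, 71.6]
tcp_rot: [-3.066, -0.069, 2.16]
ft_force: [-0.4, 0.2, 0.1]
opening: 0.578
```

```bash
python3 -c "
from arc import *
delta([448,384,30],2.162)
p=snap('wrist','wrist22.png');pickle.dump(p,open('wrist22.pkl','wb'))
"
```

```text
pos [456.6 378.1  71.6] rot [-3.066 -0.069  2.16 ] F [-0.4  0.2  0.1] open 54.9 t 24.45
delta tool [ 6.8 -0.7 42.3] turn -0.002
```

View pics/wrist22.png

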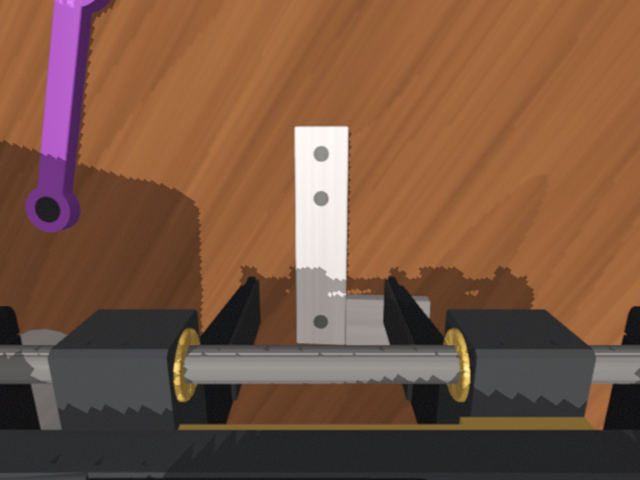

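```bash
python3 -c "
from arc import *
p=pickle.load(open('wrist22.pkl','rb'))
a,b,c,d=[onz(p,u,10) for u in ((294.5,127),(347.5,126.5),(297.5,344),(345.5,296))]
print(a,b,c,d,np.linalg.norm(a-b),np.linalg.norm(a-c),np.degrees(np.arctan2(*(c-a)[[1,0]])),np.degrees(np.arctan2(*(b-a)[[1,0]])))
u=(c-a)/np.linalg.norm(c-a);o=(a+b)/2+65*u;o2=c-65*u+(b-a)/2;print(o,o2,o+5*u)
"
```

```text
[396.28549491 432.56520423  10.        ] [420.5196218  449.08265409  10.        ] [468.91874505 325.30241411  10.        ] [475.26921896 368.10404586  10.        ] 29.327786410668224 129.54109452118362 -55.89601462575098 34.27748511624291
[444.84783679 387.00254233  10.        ] [444.59053006 387.38252586  10.        ] [447.65131975 382.86243565  10.        ]
```

Call:
{"method": "send_rows", "body": {
  "plan": "3 0 14 -0.005 50; 3 0 14 0 50; 1 0 10 0 45; 0 0 5 0 45; 0 0 0 0 45; 0 0 0 0 45"
}}

```text
t: 25.1
eef_pos: [448.2, 385.3, 27.2]
tcp_rot: [-3.068, -0.069, 2.166]
ft_force: [0.1, -1.0, 1.4]
opening: 0.473
```

```bash
python3 -c "
from arc import *
delta([447.6,383,6.5],2.167)
"
```

```text
pos [448.2 385.3  27.2] rot [-3.068 -0.069  2.166] F [ 0.1 -1.   1.4] open 45.0 t 25.1
delta tool [-3.  -0.3 20.6] turn -0.001
```

Call:
{"method": "send_rows", "body": {
  "plan": "-2 0 9 0 45; -1 0 8 0 45; 0 0 3 0 45; 0 0 0 0 45"
}}

```text
t: 25.5
eef_pos: [448.3, 383.0, 5.9]
tcp_rot: [-3.069, -0.069, 2.166]
ft_force: [-0.6, 0.0, 0.4]
opening: 0.474
```

```bash
python3 -c "
from arc import *
delta([447.6,383,6.5],2.167)
"
```

```text
pos [448.3 383.    5.9] rot [-3.069 -0.069  2.166] F [-0.6  0.   0.4] open 45.1 t 25.5
delta tool [ 0.4 -0.6 -0.6] turn -0.001
```

Call:
{"method": "send_rows", "body": {
  "plan": "0 0 0 0 35; 0 0 0 0 20; 0 0 0 0 15; 0 0 0 0 15; 0 0 0 0 15; 0 0 0 0 15"
}}

```text
t: 26.1
eef_pos: [448.3, 383.0, 6.0]
tcp_rot: [-3.069, -0.069, 2.166]
ft_force: [0.2, -0.9, -2.5]
opening: 0.31
```

Call:
{"method": "send_rows", "body": {
  "plan": "0 0 -6 0 15; 0 0 -12 0 15; 0 0 -20 0 15; 0 0 -20 0 15; 0 0 0 0 15"
}}

```text
t: 26.6
eef_pos: [454.4, 382.0, 68.0]
tcp_rot: [-3.069, -0.069, 2.166]
ft_force: [0.4, -1.1, -3.0]
opening: 0.31
```

```bash
python3 -c "
from arc import *
delta([447.6,383,6.5],2.167)
p=snap('wrist','wrist23.png');p=snap('side');cv2.imwrite('pics/z23.png',cv2.resize(p['image'][230:420,160:380,::-1],None,fx=3,fy=3))
"
```

```text
pos [454.4 382.   68. ] rot [-3.069 -0.069  2.166] F [ 0.4 -1.1 -3. ] open 29.5 t 26.6
delta tool [ 0.4 -0.6 61.9] turn -0.001
```

View pics/wrist23.png

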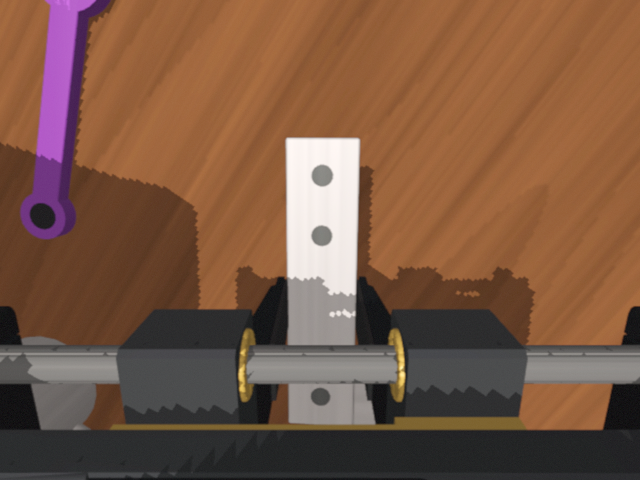

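View pics/z23.png

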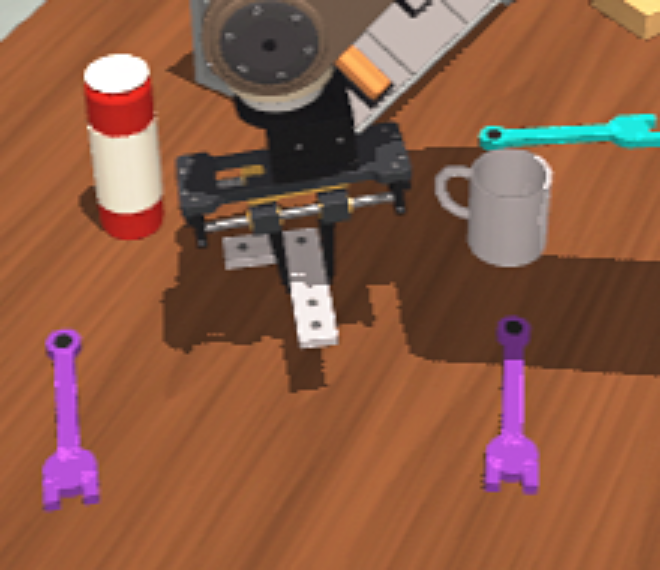

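```bash
python3 -c "
from arc import *
t=tcp_at('bracket',60,-2,h=8,tip=2,x0=5);print(t)
delta(t+[0,0,60],np.pi-.146)
"
```

```text
[598.39917337 -55.73836169 125.58909642]
pos [453.3 381.4  65.6] rot [-3.066 -0.069  2.166] F [-0.4 -0.4 -1.9] open 29.3 t 26.7
delta tool [-434.  -135.9 -140.5] turn -0.83
```

Call:
{"method": "send_rows", "body": {
  "plan": "0 0 -25 0 15; 0 0 -40 0 15; -10 -3 -40 0 15; -25 -8 -30 0 15; -40 -13 -5 0 15; -42 -13 -1 0 15; -42 -13 -1 0 15; -42 -13 -1 0 15"
}}

```text
t: 27.5
eef_pos: [526.6, 174.7, 196.2]
tcp_rot: [-3.054, -0.071, 2.174]
ft_force: [1.5, 0.4, -2.7]
opening: 0.311
```

```bash
python3 -c "
from arc import *
t=tcp_at('bracket',60,-2,h=8,tip=2,x0=5);print(t)
delta(t+[0,0,90],np.pi-.146)
"
```

```text
[598.39917337 -55.73836169 125.58909642]
pos [526.6 174.7 196.2] rot [-3.054 -0.071  2.174] F [ 1.5  0.4 -2.7] open 29.6 t 27.5
delta tool [-228.6  -74.4  -29.2] turn -0.822
```

Call:
{"method": "send_rows", "body": {
  "plan": "-38 -13 -7 0 15; -38 -13 -7 0 15; -38 -13 -6 0 15; -38 -13 -4 0 15; -38 -12 -2 0 15; -20 -6 0 -0.06 15; 0 0 0 -0.11 15; 0 0 0 -0.11 15"
}}

```text
t: 28.3
eef_pos: [590.6, -53.1, 203.8]
tcp_rot: [-3.07, -0.104, 2.454]
ft_force: [0.1, 0.1, -2.8]
opening: 0.309
```

Call:
{"method": "send_rows", "body": {
  "plan": "0 0 -2 -0.11 15; 0 0 -2 -0.11 15; 0 0 -2 -0.11 15; 0 0 0 -0.11 15; 0 0 0 -0.1 15; 0 0 0 0 15"
}}

```text
t: 28.9
eef_pos: [589.0, -53.3, 201.9]
tcp_rot: [-3.138, -0.138, 3.022]
ft_force: [-0.3, 0.0, -2.2]
opening: 0.312
```

```bash
python3 -c "
from arc import *
t=tcp_at('bracket',60,-2,h=8,tip=2,x0=5);print(t)
delta(t+[0,0,30],np.pi-.146)
p=snap('wrist','wrist24.png');pickle.dump(p,open('wrist24.pkl','wb'))
p=snap('side');cv2.imwrite('pics/z24.png',cv2.resize(p['image'][110:290,190:350,::-1],None,fx=3.3,fy=3.3))
"
```

```text
[598.39917337 -55.73836169 125.58909642]
pos [589.  -53.3 201.9] rot [-3.138 -0.138  3.022] F [-0.3  0.  -2.2] open 29.7 t 28.9
delta tool [-15.9  -1.1  44.5] turn 0.026
```

View pics/wrist24.png

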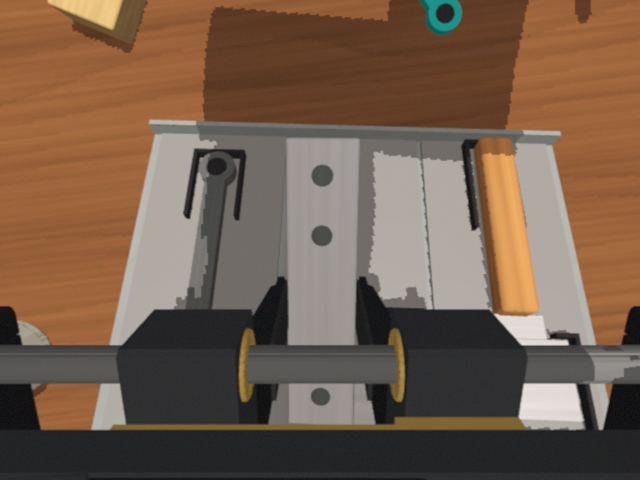

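View pics/z24.png

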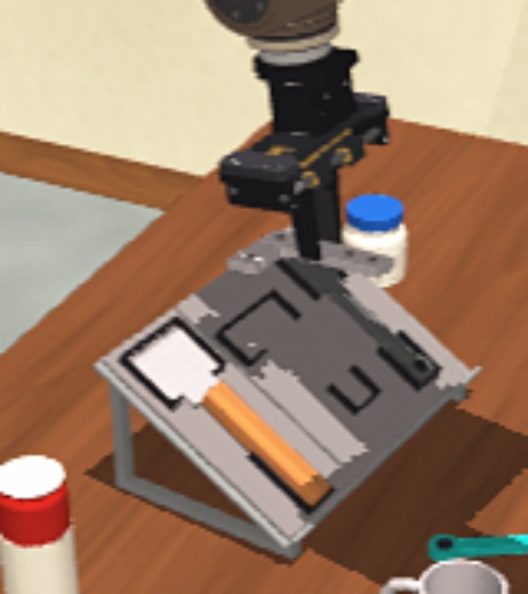

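Call:
{"method": "send_rows", "body": {
  "plan": "-4 0 8 0.02 15; -5 -1 8 0 15; -4 0 10 0 15; -3 0 10 0 15; 0 0 5 0 15; 0 0 0 0 15; 0 0 0 0 15"
}}

```text
t: 29.7
eef_pos: [599.3, -56.2, 153.3]
tcp_rot: [-3.134, -0.141, 2.989]
ft_force: [-0.1, -0.3, -1.7]
opening: 0.307
```

```bash
python3 -c "
from arc import *
for a in (-4,0,5): t=tcp_at('bracket',60,a,h=8,tip=2,x0=5);print(t);delta(t,np.pi-.146)
"
```

```text
[598.78348593 -55.79499123 127.66590083]
pos [599.3 -56.2 153.3] rot [-3.134 -0.141  2.989] F [-0.1 -0.3 -1.7] open 29.2 t 29.7
delta tool [-3.   0.5 25.4] turn -0.007
[598.08680006 -55.69233261 123.5       ]
pos [599.3 -56.2 153.3] rot [-3.134 -0.141  2.989] F [-0.1 -0.3 -1.7] open 29.2 t 29.7
delta tool [-2.9  0.5 29.7] turn -0.007
[597.62288168 -55.62397294 118.24021302]
pos [599.3 -56.2 153.3] rot [-3.134 -0.141  2.989] F [-0.1 -0.3 -1.7] open 29.2 t 29.7
delta tool [-3.2  0.5 34.9] turn -0.007
```

Call:
{"method": "send_rows", "body": {
  "plan": "-1 0.5 8 -0.006 15; -1 0 7 0 15; -1 0 5 0 15; 0 0 0 0 15; 0 0 0 0 15"
}}

```text
t: 30.2
eef_pos: [599.9, -55.9, 132.9]
tcp_rot: [-3.135, -0.139, 2.996]
ft_force: [-1.8, 0.9, 0.9]
opening: 0.309
```

```bash
python3 -c "
from ov import *
from arc import *
for a in (-4,0,5): t=tcp_at('bracket',60,a,h=8,tip=2,x0=5);print(t);delta(t,np.pi-.146)
p=snap('wrist','wrist25.png')
p=snap('scene');overlay(p,ST,(215,220,395,350),4,'o7.png')
p=snap('side');cv2.imwrite('pics/z25.png',cv2.resize(p['image'][140:290,205:350,::-1],None,fx=4,fy=4))
"
```

```text
[598.78348593 -55.79499123 127.66590083]
pos [599.9 -55.9 132.9] rot [-3.135 -0.139  2.996] F [-1.8  0.9  0.9] open 29.4 t 30.2
delta tool [ 0.4 -0.1  5.3] turn 0.0
[598.08680006 -55.69233261 123.5       ]
pos [599.9 -55.9 132.9] rot [-3.135 -0.139  2.996] F [-1.8  0.9  0.9] open 29.4 t 30.2
delta tool [ 0.5 -0.   9.6] turn 0.0
[597.62288168 -55.62397294 118.24021302]
pos [599.9 -55.9 132.9] rot [-3.135 -0.139  2.996] F [-1.8  0.9  0.9] open 29.4 t 30.2
delta tool [ 0.2  0.  14.8] turn 0.0
```

View pics/o7.png

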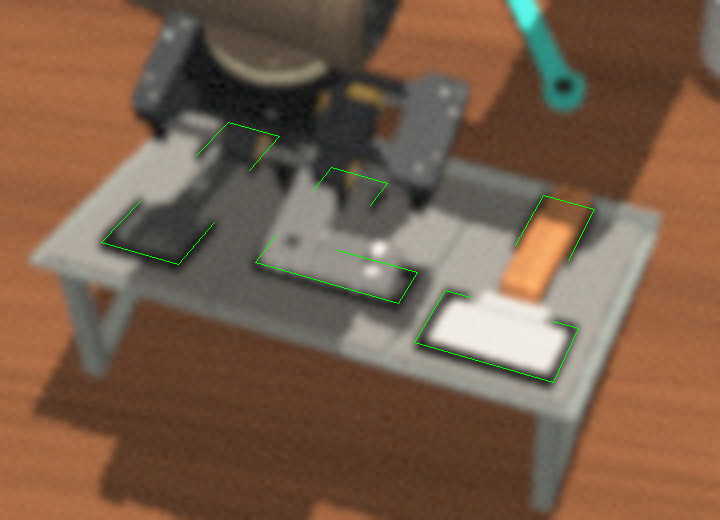

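View pics/z25.png

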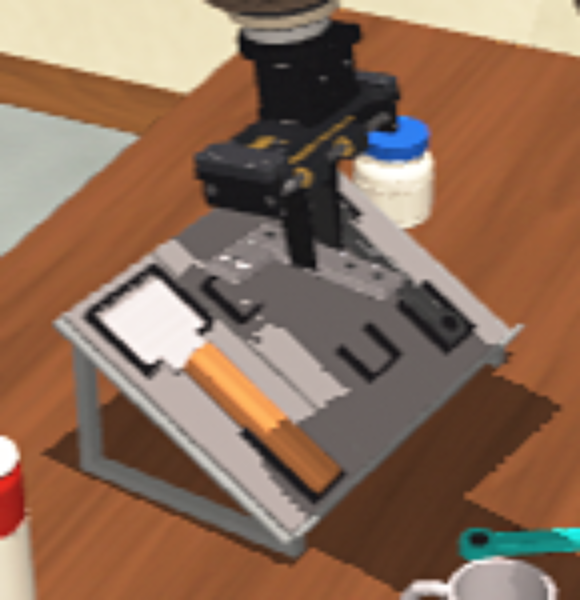

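```bash
cat > brk.py <<'E'
from ov import *
from arc import *
OUT=[(-65,-15),(65,-15),(65,65),(35,65),(35,15),(-65,15)]
def brk_world(tcp,phi,gx=5,h=8,tip=2):
    ph=np.radians(phi);e=np.array([np.cos(ST[2]),np.sin(ST[2]),0]);l=np.array([-e[1],e[0],0]);z=np.array([0,0,1.])
    ex=np.cos(ph)*e+np.sin(ph)*z;ez=-np.sin(ph)*e+np.cos(ph)*z
    P=np.array(tcp)+[0,0,tip];O=P-h*ez-gx*ex
    return np.array([O+a*ex+b*l+10*ez for a,b in OUT])
def show(p,box,S,tcp,phis,fn):
    X,Y,w,h=box
    im=cv2.resize(p['image'][Y:Y+h,X:X+w,::-1],None,fx=S,fy=S,interpolation=cv2.INTER_CUBIC)
    def dr(pts,c):
        q=proj(p,pts);q=((q-[X,Y]+.5)*S).astype(np.int32);cv2.polylines(im,[q],True,c,1)
    for phi,c in phis: dr(brk_world(tcp,phi),c)
    dr(pocket(ST,'bracket',[(31,18,9),(31,69,9),(69,69,9),(69,-18,9),(31,-18,9)]),(0,255,0))
    cv2.imwrite('pics/'+fn,im)
if __name__=='__main__':
    s=env.state()['eef_pos']
    show(snap('scene'),(265,250,70,60),10,s,[(-4,(0,255,255)),(-10,(255,255,0))],'b1.png')
    show(snap('side'),(240,185,80,55),9,s,[(-4,(0,255,255)),(-10,(255,255,0))],'b2.png')
E
python3 brk.py
```

```text
(no output)
```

View pics/b1.png

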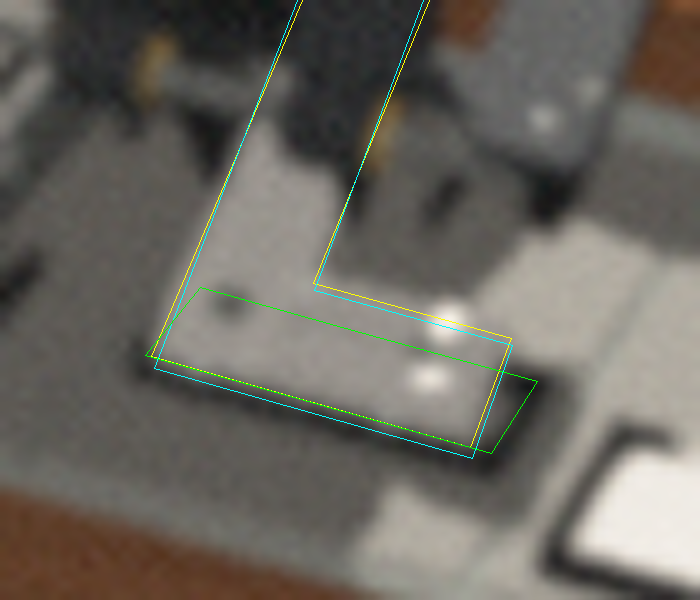

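View pics/b2.png

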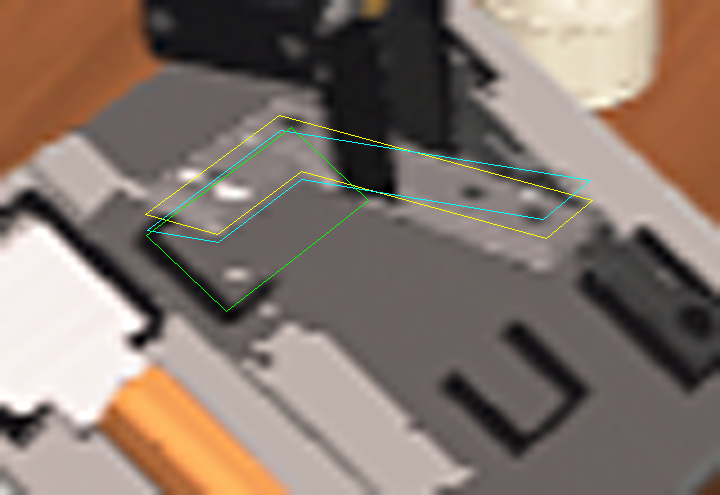

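Call:
{"method": "send_rows", "body": {
  "plan": "2 0 -6 0 15; 2 0 -4 0 15; 0 0 0 0 15"
}}

```text
t: 30.75
eef_pos: [597.2, -55.4, 144.1]
tcp_rot: [-3.135, -0.139, 2.996]
ft_force: [-0.6, 0.2, -2.2]
opening: 0.312
```

```bash
python3 -c "
from brk import *
s=env.state()['eef_pos']
for a in (0,4,8): delta(tcp_at('bracket',60,a,h=8,tip=2,x0=2.5),np.pi-.146)
show(snap('side'),(240,185,80,55),9,s,[(0,(0,255,255)),(5,(255,255,0)),(10,(255,0,255))],'b3.png')"
```

```text
pos [597.2 -55.4 144.1] rot [-3.135 -0.139  2.996] F [-0.6  0.2 -2.2] open 29.7 t 30.75
delta tool [-1.8 -0.  21.8] turn 0.0
pos [597.2 -55.4 144.1] rot [-3.135 -0.139  2.996] F [-0.6  0.2 -2.2] open 29.7 t 30.75
delta tool [-2.  0. 26.] turn 0.0
pos [597.2 -55.4 144.1] rot [-3.135 -0.139  2.996] F [-0.6  0.2 -2.2] open 29.7 t 30.75
delta tool [-2.5  0.  30.2] turn 0.0
```

View pics/b3.png

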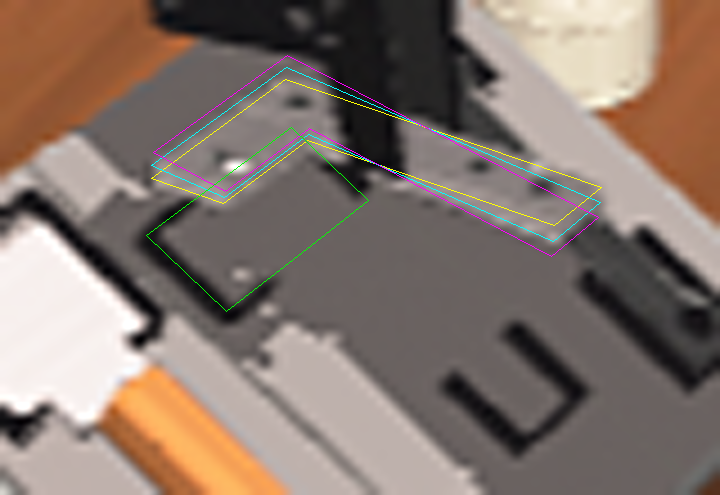

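Call:
{"method": "send_rows", "body": {
  "plan": "-0.5 0 8 0 15; -0.5 0 8 0 15; -0.5 0 5 0 15; 0 0 0 0 15; 0 0 0 0 15"
}}

```text
t: 31.3
eef_pos: [595.7, -55.3, 120.9]
tcp_rot: [-3.135, -0.139, 2.996]
ft_force: [-0.9, 0.5, 1.2]
opening: 0.311
```

```bash
python3 -c "
from brk import *
s=env.state()['eef_pos']
for a in (5,10,15): delta(tcp_at('bracket',60,a,h=8,tip=2,x0=2),np.pi-.146)
show(snap('side'),(240,185,80,55),9,s,[(0,(0,255,255)),(5,(255,255,0)),(10,(255,0,255))],'b4.png')"
```

```text
pos [595.7 -55.3 120.9] rot [-3.135 -0.139  2.996] F [-0.9  0.5  1.2] open 29.5 t 31.3
delta tool [ 0.1 -0.   4.3] turn 0.0
pos [595.7 -55.3 120.9] rot [-3.135 -0.139  2.996] F [-0.9  0.5  1.2] open 29.5 t 31.3
delta tool [-0.6  0.   9.5] turn 0.0
pos [595.7 -55.3 120.9] rot [-3.135 -0.139  2.996] F [-0.9  0.5  1.2] open 29.5 t 31.3
delta tool [-1.8  0.  14.6] turn 0.0
```

View pics/b4.png

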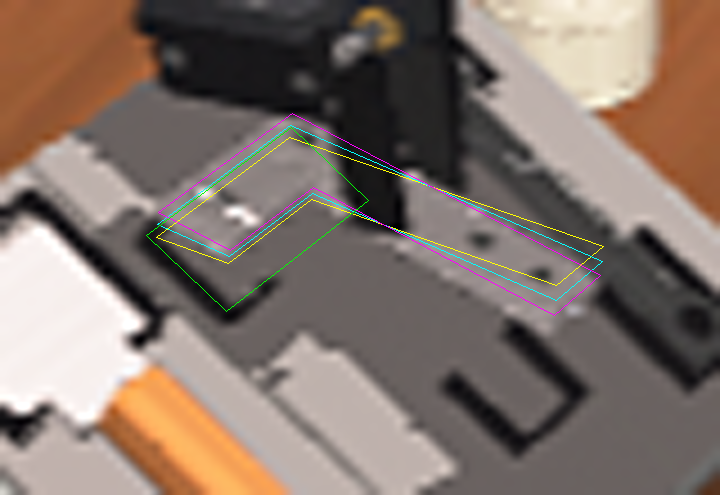

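Call:
{"method": "send_rows", "body": {
  "plan": "1.5 0 -4 0 15; 2.5 0 0 0 15; 0 0 0 0 15; 0 0 0 0 15"
}}

```text
t: 31.75
eef_pos: [591.8, -54.7, 125.7]
tcp_rot: [-3.135, -0.139, 2.996]
ft_force: [-0.8, 0.0, -2.5]
opening: 0.31
```

```bash
python3 -c "
from brk import *
s=env.state()['eef_pos']
for a in (13,): delta(tcp_at('bracket',60,a,h=8,tip=2,x0=.5),np.pi-.146)
show(snap('side'),(240,185,80,55),9,s,[(10,(0,255,255)),(13,(255,255,0)),(16,(255,0,255))],'b5.png')"
```

```text
pos [591.8 -54.7 125.7] rot [-3.135 -0.139  2.996] F [-0.8  0.  -2.5] open 29.5 t 31.75
delta tool [-4.7  0.  17.6] turn 0.0
```

View pics/b5.png

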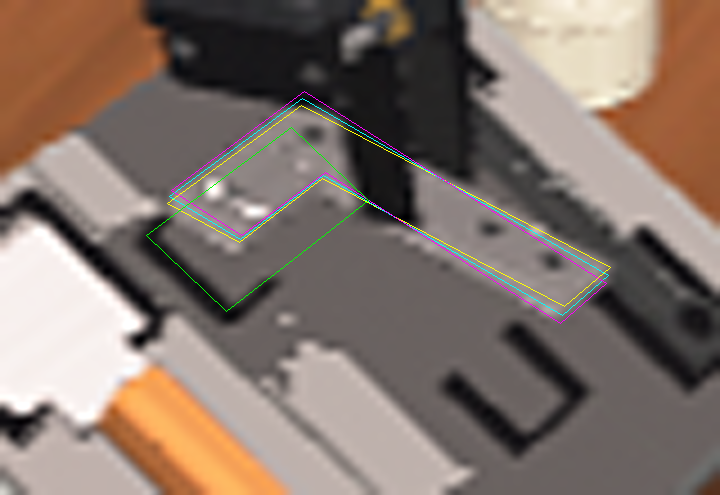

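Call:
{"method": "send_rows", "body": {
  "plan": "-1.2 0 5 0 15; -1.2 0 5 0 15; -1 0 4 0 15; 0 0 0 0 15; 0 0 0 0 15"
}}

```text
t: 32.3
eef_pos: [593.4, -55.0, 109.8]
tcp_rot: [-3.135, -0.139, 2.996]
ft_force: [-1.4, 0.1, 1.1]
opening: 0.314
```

```bash
python3 -c "
from brk import *
s=env.state()['eef_pos']
for a in (13,20): delta(tcp_at('bracket',60,a,h=8,tip=2,x0=.5),np.pi-.146)
show(snap('side'),(240,185,80,55),9,s,[(10,(0,255,255)),(14,(255,255,0)),(18,(255,0,255))],'b6.png')"
```

```text
pos [593.4 -55.  109.8] rot [-3.135 -0.139  2.996] F [-1.4  0.1  1.1] open 29.8 t 32.3
delta tool [-0.9  0.   2.1] turn 0.0
pos [593.4 -55.  109.8] rot [-3.135 -0.139  2.996] F [-1.4  0.1  1.1] open 29.8 t 32.3
delta tool [-3.1  0.1  9.2] turn 0.0
```

View pics/b6.png

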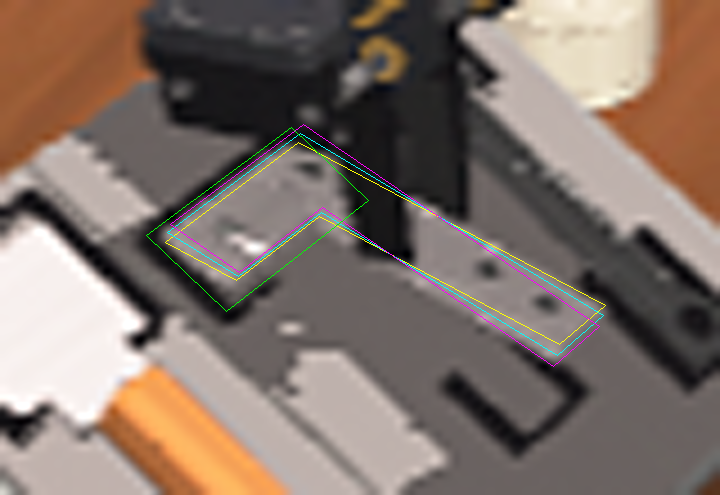

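```bash
python3 -c "
from brk import *
for a in (18,22,26,30): print(a);delta(tcp_at('bracket',60,a,h=8,tip=2,x0=1),np.pi-.146)"
```

```text
18
pos [593.4 -55.  109.8] rot [-3.135 -0.139  2.996] F [-1.1  0.1  0.2] open 29.5 t 32.35
delta tool [-2.8  0.1  6.9] turn 0.0
22
pos [593.4 -55.  109.8] rot [-3.135 -0.139  2.996] F [-1.1  0.1  0.2] open 29.5 t 32.35
delta tool [-4.2  0.1 10.9] turn 0.0
26
pos [593.4 -55.  109.8] rot [-3.135 -0.139  2.996] F [-1.1  0.1  0.2] open 29.5 t 32.35
delta tool [-6.   0.1 14.7] turn 0.0
30
pos [593.4 -55.  109.8] rot [-3.135 -0.139  2.996] F [-1.1  0.1  0.2] open 29.5 t 32.35
delta tool [-8.   0.1 18.5] turn 0.0
```

Call:
{"method": "send_rows", "body": {
  "plan": "-0.8 0 3.5 0 15; -1 0 3.5 0 15; -1.2 0 3.5 0 15; 0 0 0 0 15; 0 0 0 0 15"
}}

```text
t: 32.85
eef_pos: [595.1, -55.3, 98.6]
tcp_rot: [-3.135, -0.139, 2.996]
ft_force: [-0.1, 0.6, 1.1]
opening: 0.309
```

```bash
python3 -c "
from brk import *
s=env.state()['eef_pos']
for a in (22,30): delta(tcp_at('bracket',60,a,h=8,tip=2,x0=1),np.pi-.146)
show(snap('side'),(240,185,80,55),9,s,[(18,(0,255,255)),(22,(255,255,0)),(26,(255,0,255))],'b7.png')"
```

```text
pos [595.1 -55.3  98.6] rot [-3.135 -0.139  2.996] F [-0.1  0.6  1.1] open 29.4 t 32.85
delta tool [-0.9  0.1  0.1] turn 0.0
pos [595.1 -55.3  98.6] rot [-3.135 -0.139  2.996] F [-0.1  0.6  1.1] open 29.4 t 32.85
delta tool [-4.6  0.1  7.6] turn 0.0
```

View pics/b7.png

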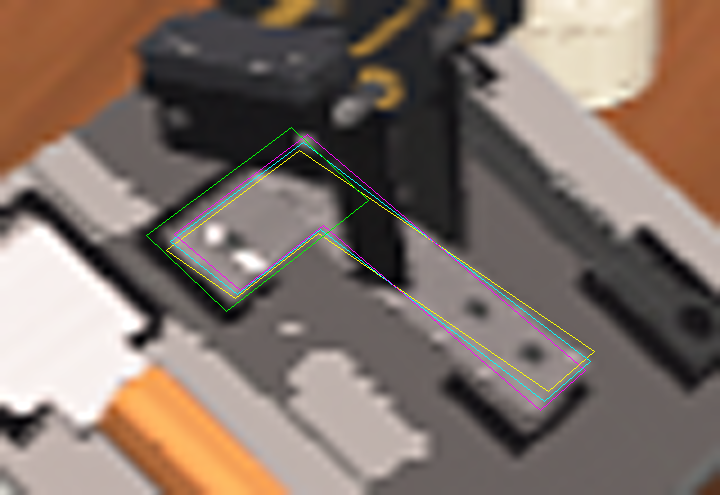

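Call:
{"method": "send_rows", "body": {
  "plan": "-1.2 0 2.5 0 15; -1.3 0 2.5 0 15; -1.2 0 2 0 15; 0 0 0 0 15; 0 0 0 0 15"
}}

```text
t: 33.4
eef_pos: [597.6, -55.7, 92.8]
tcp_rot: [-3.135, -0.139, 2.996]
ft_force: [-1.1, 0.0, -0.3]
opening: 0.311
```

```bash
python3 -c "
from brk import *
s=env.state()['eef_pos']
for a in (30,): delta(tcp_at('bracket',60,a,h=8,tip=2,x0=1),np.pi-.146)
show(snap('side'),(240,185,80,55),9,s,[(26,(0,255,255)),(30,(255,255,0)),(34,(255,0,255))],'b8.png');snap('wrist','wrist30.png')"
```

```text
pos [597.6 -55.7  92.8] rot [-3.135 -0.139  2.996] F [-1.1  0.  -0.3] open 29.5 t 33.4
delta tool [-1.3  0.1  2.2] turn 0.0
```

View pics/b8.png

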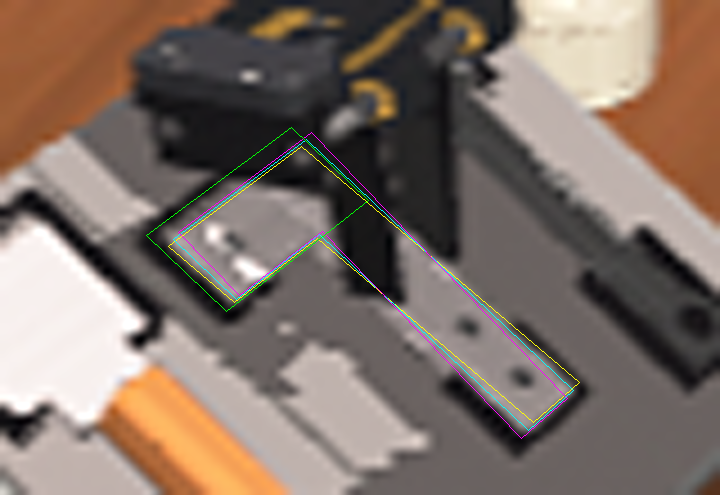

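View pics/wrist30.png

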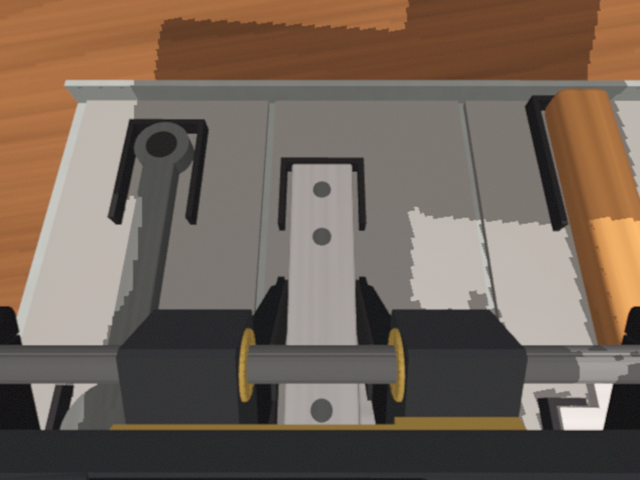

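Call:
{"method": "send_rows", "body": {
  "plan": "-0.6 0 2 0 15; -0.2 0 1 0 15; 0 0 0 0 15"
}}

```text
t: 33.8
eef_pos: [598.0, -55.8, 92.6]
tcp_rot: [-3.134, -0.138, 2.996]
ft_force: [-1.1, -0.1, -1.4]
opening: 0.314
```

```bash
python3 -c "
from brk import *
for a in (30,): delta(tcp_at('bracket',60,a,h=8,tip=2,x0=1),np.pi-.146)"
```

```text
pos [598.  -55.8  92.6] rot [-3.134 -0.138  2.996] F [-1.1 -0.1 -1.4] open 29.8 t 33.8
delta tool [-1.   0.1  2.1] turn 0.0
```

Call:
{"method": "send_rows", "body": {
  "plan": "0 0 0 0 31; 0 0 0 0 35; 0 0 0 0 42; 0 0 0 0 45; 0 0 0 0 45; 0 0 0 0 45"
}}

```text
t: 34.4
eef_pos: [598.0, -56.1, 92.2]
tcp_rot: [-3.134, -0.139, 2.996]
ft_force: [-1.8, 0.5, 2.9]
opening: 0.472
```

Call:
{"method": "send_rows", "body": {
  "plan": "1 0 -8 0 45; 3 0 -20 0 45; 4 0 -30 0 45; 4 0 -30 0 45; 4 0 -30 0 45; 0 0 0 0 45"
}}

```text
t: 35.0
eef_pos: [599.3, -54.8, 216.8]
tcp_rot: [-3.135, -0.138, 2.996]
ft_force: [0.9, 0.3, -0.3]
opening: 0.471
```

```bash
python3 -c "
from brk import *
delta([0,0,0])
def sh(p,box,S,fn):
  X,Y,w,h=box
  im=cv2.resize(p['image'][Y:Y+h,X:X+w,::-1],None,fx=S,fy=S,interpolation=cv2.INTER_CUBIC)
  for x0,c in((-4,(0,255,255)),(0,(255,255,0))):
    q=proj(p,pocket(ST,'bracket',[(a+x0,b,10) for a,b in OUT]));q=((q-[X,Y]+.5)*S).astype(np.int32);cv2.polylines(im,[q],True,c,1)
  cv2.imwrite('pics/'+fn,im)
sh(snap('side'),(205,165,140,120),5,'f1.png');p=snap('wrist','wrist31.png');sh(p,(200,100,240,200),3,'f2.png')"
```

```text
pos [599.3 -54.8 216.8] rot [-3.135 -0.138  2.996] F [ 0.9  0.3 -0.3] open 44.8 t 35.0
delta tool [565.3 -30.8 297.7] turn None
```

View pics/f1.png

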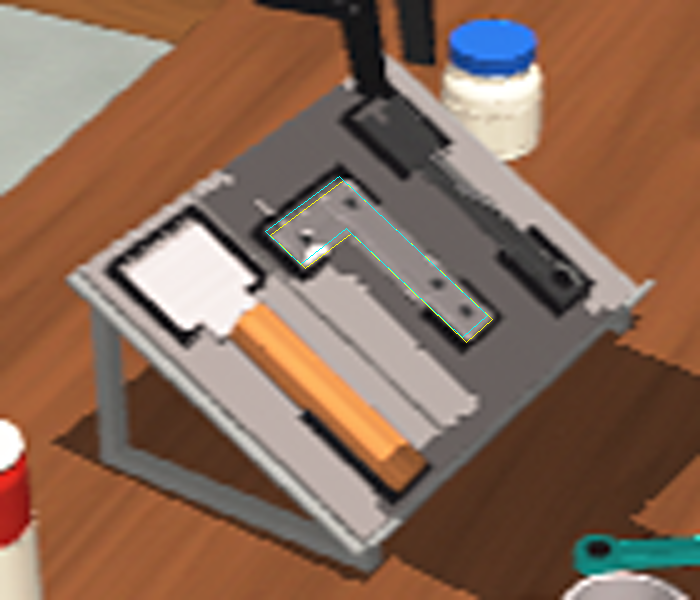

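View pics/wrist31.png

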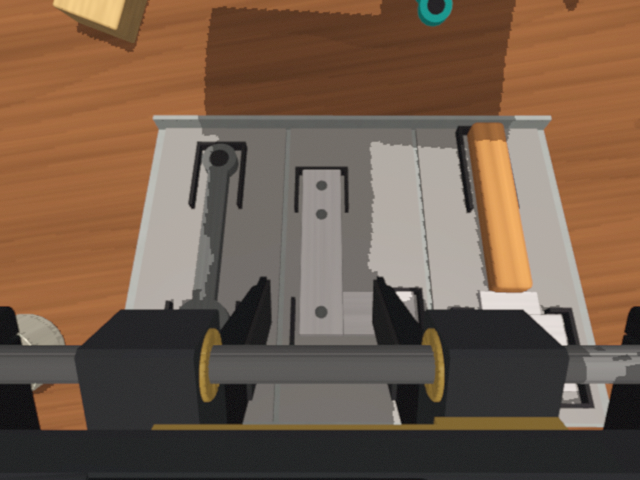

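Call:
{"method": "send_rows", "body": {
  "plan": "25 0 -25 0 45; 35 0 -35 0 45; 35 0 -25 0 45; 0 0 0 0 45; 0 0 0 0 45"
}}

```text
t: 35.6
eef_pos: [513.3, -41.5, 307.6]
tcp_rot: [-3.136, -0.154, 2.996]
ft_force: [0.4, 0.3, 0.9]
opening: 0.475
```

```bash
python3 -c "
from brk import *
SP=[(-89,14),(-61,14),(-61,8),(45,8),(45,20),(90,20),(90,-20),(45,-20),(45,-8),(-61,-8),(-61,-14),(-89,-14)]
def sh(p,box,S,fn):
  X,Y,w,h=box
  im=cv2.resize(p['image'][Y:Y+h,X:X+w,::-1],None,fx=S,fy=S,interpolation=cv2.INTER_CUBIC)
  for w_,o,x0 in(('bracket',OUT,-2),('spanner',SP,-3)):
    q=proj(p,pocket(ST,w_,[(a+x0,b,10) for a,b in o]));q=((q-[X,Y]+.5)*S).astype(np.int32);cv2.polylines(im,[q],True,(0,255,255),1)
  cv2.imwrite('pics/'+fn,im)
sh(snap('scene','scene40.png'),(215,220,180,130),4,'f3.png');sh(snap('side'),(205,165,140,120),5,'f4.png')"
```

```text
(no output)
```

View pics/f3.png

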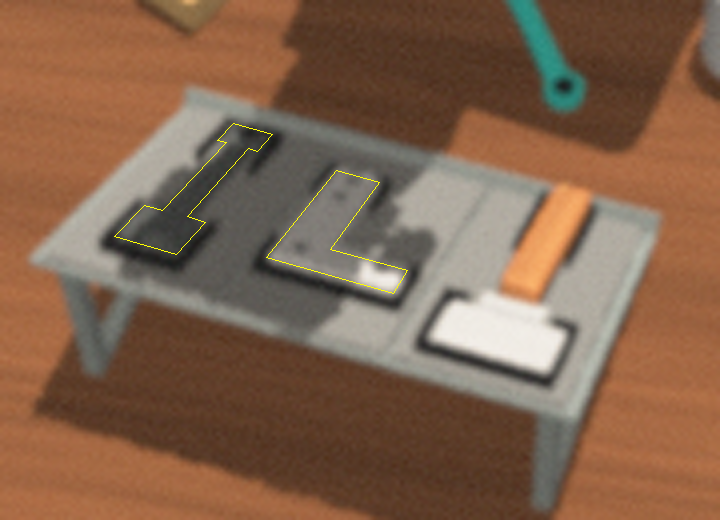

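View pics/f4.png

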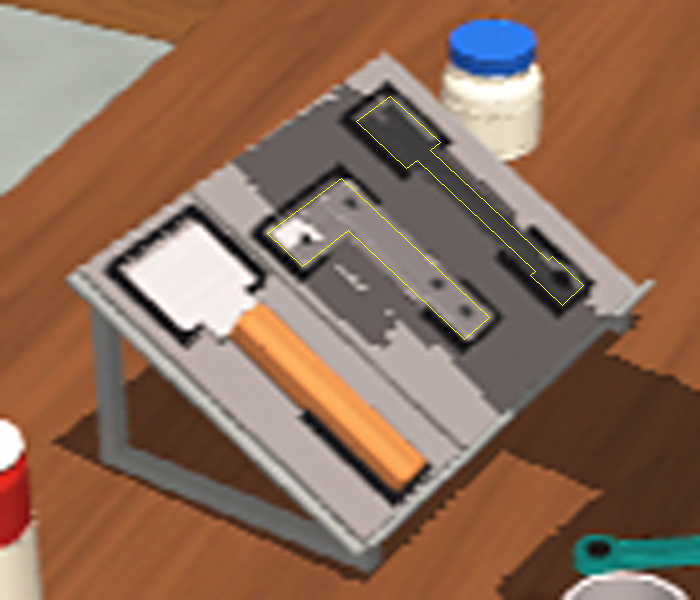

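View pics/scene40.png

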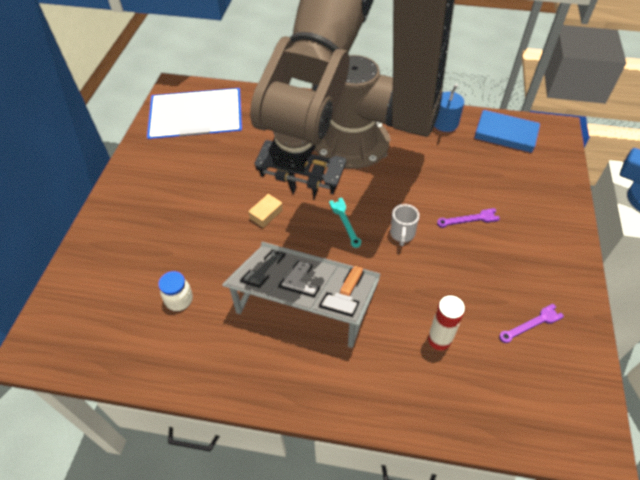

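All three parts lie home, and the bystanders look unmoved: can at about (447,322), tub (175,292), mug (404,225), box (266,210). Handing in.

```bash
python3 -c "
from h import *
print(job_done(), env.state()['t'])"
```

```text
the job is handed in; nothing more can be done
the job is handed in; nothing more can be done
```

The spanner, scraper and angle bracket are each lying flat in their own compartments, and the job was handed in at about 36 s of the 72 s allowed.

**What I did**
- The dark steel spanner came out of the scraper's compartment first. I set it down in its own compartment in the robot's-right tray.
- The scraper went next, into the left tray. I let its blade touch the slope and tip it from level to 30° while still held.
- The bracket went last, into the middle tray, tipped down the same way.

**Last checks**
- I drew the parts' outlines on the scene, side and wrist pictures. All three match parts lying on the tray floor inside their ribs, each resting about 2 to 4 mm down the slope, within the clearance.
- The gripper was empty and well clear of the stand. In the scene picture the can, tub, mug and box stand where they were.

**What went wrong on the way**
- The scraper blade and the bracket's head each seem to have caught on the high-side rib at first. The scraper freed itself with a firmer push; the bracket I lifted and set about 4 mm lower. The highest force I read was about 7 N.
- The tool's tilt crept to about 8° by the end, because the moves could not correct it. The bracket's last 2 mm were left to settle when I opened the fingers.

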